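# Torque a collet nut with a break-over wrench

## Robot

A 7-joint arm with a two-finger parallel gripper is mounted at the origin on a cart in front of the work surface, level with it; the furniture and walls round the work are solid. World frame = base frame: x ahead of the robot, y to its left, z up, the work surface at z = 0. Lengths are in m, angles in rad, forces in N, time in s.
With the tool pointing down it reaches from about 0.35 to 0.9 m from the base axis. Payload 8.1 kg.
Tool frame: the origin (TCP) lies midway between the tips of the shut fingers; the grasp point (between the pads) lies 19 mm behind it; z points along the fingers, y is the line along which they close (so a half turn about z gives the same grasp; the last joint's range is limited). The gripper opens to 92 mm and grips with 3 to 60 N. Pads are 19 mm wide; open, the fingers measure 130 mm over their backs; the gripper's body (75 mm by 190 mm) begins 47 mm behind the grasp point.
Start: joints at [-1.288, 0.434, 0.025, 1.573, -0.012, 1.134, -0.075], TCP at [0.235, 0.579, 0.227] pointing down, gripper open.
Joint ranges: [-2.62, 2.62], [-0.44, 2.09], [-1.27, 1.32], [0.08, 2.57], [-1.32, 4.46], [0.12, 2], [-2.74, 2.74]. Speed limits (rad/s): [2.22, 2.22, 3.01, 3.01, 3.14, 3.14, 3.14].

## Interface

Orientations are given as a rotation vector (axis times angle).
In Python, from cell import arm gives the robot as it stands.
- The arm moves only by the tool carry_out, never from a script. Its arguments are lists of equal length, an entry for each row: "claw": the finger opening in cm, from 0 to 9.18; "delta_pos": the shift along the tool's x, y, z in cm, a list of three; "angular": the turn, a rotation vector about the tool's x, y, z in rad, a list of three. In form: {"claw": [claw, ...], "delta_pos": [[dx, dy, dz], ...], "angular": [[ax, ay, az], ...]}. A call has 1 to 20 rows; each row shifts and turns the commanded pose from where the row before left it, along the tool's axes as they then stand; what a row does not reach is not made up. A row lasts 1/10 s, in which the tool goes at most 50 mm and 8.59 degrees, less where a joint would pass 70% of its speed; a pose out of reach is approached as far as the arm can. A call with a gripper value outside its range is refused whole. The fingers move at their own pace and stop on an object; "force" is the grip in N (left out, the last holds). Time passes only in rows, so rows that do not move let the fingers close. It gives the time, the measured TCP pose, the force, the opening and the grip force at its end, in the units of the state.
- arm.observe(): the state, without advancing time (a new reading comes with each control period).
- arm.get_image(name): name is "scene" or "top" or "wrist"; returns a dict with "frame" (384x512x3 uint8, red, green, blue), "mtx" (3x3 intrinsics, pixels), "T" (4x4, takes a point from camera to world coordinates). Camera axes: x right, y down, z forward; pixel columns grow to the right and rows downward; lengths in m; the calibration is good to about 2 mm. A picture is of the moment at which its call begins. There is no depth.
- arm.sign_off(): hands the job in; it is judged then, once.
Trained networks look in a picture, given as the dict that the camera call returned (one of the last four; its "shot" number tells which), for a name from the list of things; names that differ only in an ending like _2 or _b are one class to them, and where a whole thing is asked for, a point or a joint stands for the part that bears it (a point fixed in the world has none). Each returns a list of dicts, best first, with "conf" (0 to 1); they miss things now and then, are a little off and sometimes report something else, mostly with a low value. They report only what shows in the picture. A call takes as long as a camera call.
- arm.look_for(label, picture): "centre" ([column, row] as shares, 0 to 1, of the picture: columns of its width, rows of its height, amid what is visible of it).
- arm.trace(label, picture): "region" (384x512 bool, what is visible of it) and "centre" ([column, row] as shares, 0 to 1, of the picture: columns of its width, rows of its height, amid what is visible of it).
- arm.place_of(label, picture): "centre" ([column, row] as shares, 0 to 1, of the picture: columns of its width, rows of its height: a listed point, or the origin of a listed thing).
The state is a dict: "clock": time; "joints": joint angles; "dq": joint speeds; "joint_efforts": joint torques, N m; "position": TCP position; "ee_rot": TCP orientation; "force": force on the tool from outside, world axes, zero at the start; "ft_torque": the same for the moment, N m; "width": opening from 0.0 (shut) to 1.0 (fully open); "gripper_force": force on a finger pad.
Only numpy, scipy, OpenCV 4.12 (cv2) and the standard library are available. Lean on these libraries where they do the work, as an engineer would, in place of code of your own. Each camera call takes 0.05 s, during which the arm holds its last target. There are 200 camera calls.

## Task

The end mill's collet nut is still loose. Take the break-over torque wrench from its rubber mat, set its ring over the cutter and fully down on the hexagon nut, and tighten clockwise (seen from above) until the wrench breaks over at its hinge; stop there, well short of the hinge's end stop. Ease off so that the wrench springs straight, lift it off without turning the nut back or pressing on the brittle cutter, and lay it flat on its mat again, without disturbing the loose things around.

Things in the scene. Friction and masses are not known exactly. Their poses are not given: they have to be found in the camera images.
- torque_wrench: Break-over torque wrench lying flat, 235 mm long, 0.35 kg: its handle, a black flat-sided grip 112 mm long, 24 wide, 26 high, then a steel tube to the hinge. Origin: middle of the grip's underside (grip from 65 mm behind it to 47 ahead); x along the handle to the ring, z up. Ring axis 135 mm ahead while straight; undersides of grip and ring level. Balances 40 mm ahead of the origin.
- hinge (a point): The wrench's vertical hinge axis, 90 mm ahead of the handle's origin on x, at its underside; axes as the handle's. A preloaded spring (0.9 N m) holds it straight; it gives only when the handle swings clockwise against a tight nut, at about 10 N across the middle of the grip (less if the hand twists too), then folds with hardly more force to a hard stop at 0.40 rad; springs back when eased.
- ring (a point): Centre of the underside of the steel ring on the hinged head, 45 mm from the hinge; x points away from the hinge; its angle to the handle's x is the fold (broken over: 0.10 rad or more; too far: over 0.28). 13 mm high, 55 across, open; hexagon hole 38.2 mm across flats (mouth bevelled 2 mm), corners on x and every 60 degrees; on the nut it has 0.13 rad of play either way.
- collet_nut: Dark hexagon nut, 36 mm across flats, on the chuck. Origin on its vertical axis at its underside, 80 mm above the bench; z up, x square to a flat. Upward: 49 mm round collar to 4 mm (the ring rests on it when fully down), hexagon 4 to 18 mm, cone from 34 to 28 mm wide to 21.5 mm. Tightens clockwise from above: turns stiffly (0.5 N m, 4 N at the grip) for an unknown 0.2 to 0.7 rad, then tight.
- cutter_tip (a point): Tip of the brittle carbide cutter (end mill), 10 mm diameter, that stands 35 mm up out of the nut on the nut's axis: 56.5 mm above the nut's origin, 136.5 mm above the bench.
- chuck: Steel taper chuck held upright in a blue bench tightening fixture, bolted down; foot 92 x 92 mm and 14 mm high, body 74 mm across to 46 mm, bright flange 63 mm across to 62 mm, neck 43 mm across to 80 mm. Origin: centre of the underside, on the bench.
- tool_mat: Black ribbed rubber mat fixed on the bench, 280 mm (x) by 140 mm (y), 4 mm thick; the wrench starts on it. Origin: centre of the underside, on the bench.
- collet_a: Grey steel spring collet, 33 mm across, 46 mm high, loose bystander standing upright; origin at its underside.
- collet_b: Second grey steel spring collet, the same size, loose bystander; origin at its underside.
- mallet: Small mallet with a red handle, 230 mm long, 52 mm across the head, 31 mm high, loose bystander; origin at the middle of its underside.
- bore_bar: Grey boring bar, 161 x 35 x 34 mm, loose bystander; origin at the middle of its underside.

How it is judged:
On the way, in this order (a step that is already met when the one before it is completed fails the run):
1. the ring is fully down on the nut's hexagon (within 4 mm of its collar, level) (horizontal distance between ring and collet_nut below 0.005 m and z of ring in the frame of collet_nut below 0.008 m and angle between ring's own z axis and vertical below 0.15 rad), for 0.2 s.
2. with the ring still down on the nut, the wrench breaks over at its hinge by 0.10 rad or more (all of step 1 and angle between the x axis of torque_wrench and the x axis of ring, either way round above 0.1 rad), for 0.1 s.
3. the wrench has sprung straight again and its ring is lifted clear above the nut (angle between the x axis of torque_wrench and the x axis of ring, either way round below 0.05 rad and z of ring in the frame of collet_nut above 0.025 m), for 0.1 s.
At the end, for the whole second after the job is handed in: The nut has stayed up tight (not turned back by more than 0.12 rad), and the wrench lies flat, straight (within 0.05 rad) and still on the rubber mat, with the middle of its grip and of its ring both over the mat, released (horizontal distance between collet_nut_c6 and taper_c4 below 0.0025 m and height (world z) of torque_wrench below 0.009 m and height (world z) of ring below 0.011 m and angle between torque_wrench's own z axis and vertical below 0.06 rad and x of torque_wrench in the frame of tool_mat between -0.14 and 0.14 m and y of torque_wrench in the frame of tool_mat between -0.07 and 0.07 m and x of ring in the frame of tool_mat between -0.14 and 0.14 m and y of ring in the frame of tool_mat between -0.07 and 0.07 m and angle between the x axis of torque_wrench and the x axis of ring, either way round below 0.05 rad and linear speed of torque_wrench below 0.02 m/s and contact force between the fingers and torque_wrench below 0.2 N); the robot touches nothing.
It fails at once if the wrench is forced on past its break-over towards the end stop (hinge folded by more than 0.28 rad) (angle between the x axis of torque_wrench and the x axis of ring, either way round above 0.28 rad).
It fails at once if anything presses on the brittle cutter with more than 8 N (contact force between anything else and collet_nut_c5 above 8 N).
It fails at once if a loose collet, the mallet or the boring bar is moved by more than 20 mm (distance of any of collet_a, collet_b, mallet, bore_bar from where it was at the start of the episode above 0.02 m).
It also fails if it takes over 72 s, if anything falls off the work surface, if the arm or the gripper's body presses on something with over 40 N, if the wrist force passes 120 N, or if a joint passes its speed limit or range.

## Working session

There is one attempt and no reset: what is moved stays moved. The work goes in short steps, Python scripts to look and compute and a tool call to move; the robot and the scene stay as the last step left them, time stands still between calls to the robot, and variables do not carry over. Pictures are saved under pics/ and viewed, at most 10 in all, crops included, and the job is handed in when it is done.

Besides the shell and the picture viewer there is one more tool, called after "Call:" by a JSON object that holds its "name" and its "arguments", one argument or row to a line. carry_out: Moves the arm, as the interface text tells. Its arguments: {"type":"object","properties":{"claw":{"type":"array","items":{"type":"number"}},"delta_pos":{"type":"array","items":{"type":"array","items":{"type":"number"}}},"angular":{"type":"array","items":{"type":"array","items":{"type":"number"}}},"force":{"type":"number"}},"required":["claw","delta_pos","angular"]}

```bash
mkdir -p pics
cat > h.py <<'E'
import numpy as np, cv2
from scipy.spatial.transform import Rotation as R
from cell import arm
def ray(p,c):
    M=np.linalg.inv(p["mtx"]); T=p["T"]
    d=T[:3,:3]@(M@np.array([c[0]*512,c[1]*384,1])); return T[:3,3],d
def at(p,c,z):
    o,d=ray(p,c); return o+d*(z-o[2])/d[2]
def proj(p,X):
    T=np.linalg.inv(p["T"]); x=T[:3,:3]@np.array(X)+T[:3,3]; u=p["mtx"]@x; return u[:2]/u[2]
def tri(a,ca,b,cb):
    o1,d1=ray(a,ca);o2,d2=ray(b,cb);A=np.stack([d1,-d2],1);s=np.linalg.lstsq(A,o2-o1,rcond=None)[0]
    p,q=o1+s[0]*d1,o2+s[1]*d2; return (p+q)/2,np.linalg.norm(p-q)
E
python3 - <<'E'
from h import *
s=arm.observe(); print(s)
P={n:arm.get_image(n) for n in("scene","top")}
cv2.imwrite("pics/a.png",np.vstack([cv2.cvtColor(P[n]["frame"],cv2.COLOR_RGB2BGR) for n in P]))
for n in P: print(n,P[n]["T"][:3,3].round(3))
Z=dict(torque_wrench=.004,hinge=.004,ring=.004,collet_nut=.08,cutter_tip=.1365,chuck=0,tool_mat=0,collet_a=0,mallet=0,bore_bar=0)
for l,z in Z.items():
    for n in P:
        for r in arm.place_of(l,P[n])[:2]:
            print(l,n,round(r["conf"],2),(np.array(r["centre"])*[512,384]).round(),at(P[n],r["centre"],z).round(4))
E
```

```text
{'clock': 0.0, 'joints': array([-1.28757663,  0.43515872,  0.02499872,  1.57409454, -0.01159593,
        1.13399676, -0.07509514]), 'dq': array([-6.58161538e-04, -3.77083576e-04,  5.01825547e-04,  2.14865338e-04,
       -1.67951587e-03,  2.10355517e-05, -8.59137214e-04]), 'joint_efforts': array([-6.43195872e-04, -6.67853451e+01,  9.84845795e-01, -3.14476132e+01,
       -6.04025018e-02,  4.26907022e-02,  1.47190449e-04]), 'position': array([0.23507639, 0.57855903, 0.22598618]), 'ee_rot': array([-6.02398582e-01, -3.08315309e+00,  2.36527392e-03]), 'force': array([-0.35292146, -0.59145478, -0.93523901]), 'ft_torque': array([-0.00822066,  0.01539138, -0.00692423]), 'gripper_force': 0.0, 'width': 0.9989442918074127}
scene [0.112 0.519 0.516]
top [ 0.337 -0.254  1.104]
torque_wrench scene 0.55 [323. 229.] [ 0.4037 -0.3136  0.004 ]
torque_wrench top 0.59 [262. 225.] [ 0.3914 -0.3132  0.004 ]
hinge scene 0.61 [304. 213.] [ 0.4753 -0.3674  0.004 ]
hinge scene 0.26 [319. 183.] [ 0.5132 -0.5543  0.004 ]
hinge top 0.82 [280. 197.] [ 0.4822 -0.3681  0.004 ]
ring scene 0.65 [297. 203.] [ 0.5139 -0
[... 496 characters left out ...]
6.] [ 0.5805 -0.2393  0.    ]
chuck top 0.61 [233. 156.] [ 0.612  -0.2142  0.    ]
tool_mat scene 0.84 [310. 223.] [ 0.4459 -0.3331  0.    ]
tool_mat top 0.63 [270. 208.] [ 0.4461 -0.3385  0.    ]
tool_mat top 0.57 [334. 192.] [ 0.5035 -0.542   0.    ]
collet_a scene 0.89 [201. 271.] [ 0.5567 -0.0459  0.    ]
collet_a scene 0.28 [322. 232.] [ 0.4034 -0.3079  0.    ]
collet_a top 0.63 [191. 217.] [ 0.4101 -0.0876  0.    ]
collet_a top 0.54 [156. 192.] [0.4878 0.0267 0.    ]
mallet scene 0.8 [319. 186.] [ 0.5069 -0.5427  0.    ]
mallet top 0.94 [334. 191.] [ 0.5072 -0.5442  0.    ]
bore_bar scene 0.83 [275. 285.] [ 0.408  -0.0807  0.    ]
bore_bar top 0.94 [193. 220.] [ 0.4031 -0.0949  0.    ]
```

View pics/a.png

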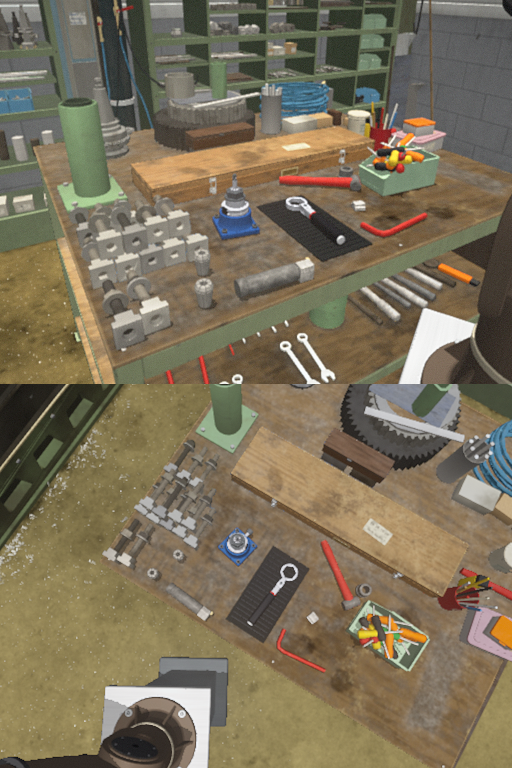

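```bash
cat >> h.py <<'E'
def pose(s=None):
    s=s or arm.observe(); T=np.eye(4); T[:3,:3]=R.from_rotvec(s["ee_rot"]).as_matrix(); T[:3,3]=s["position"]; return T
def down(p,yaw):  # tool y at azimuth yaw, z down
    c,s=np.cos(yaw),np.sin(yaw); T=np.eye(4); T[:3,:3]=np.array([[-s*-1,c,0],[-c,s,0],[0,0,-1]]); T[:3,3]=p; return T
from scipy.linalg import logm,expm
def rows(T0,T1,n):
    d=np.linalg.inv(T0)@T1; E=expm(np.real(logm(d))/n)
    print(n,"rows: d(cm)",(E[:3,3]*100).round(3),"w",R.from_matrix(E[:3,:3]).as_rotvec().round(4))
E
python3 - <<'E'
from h import *
T=pose();print(T.round(3), down([0,0,0],.9).round(3), np.linalg.det(down([0,0,0],.9)))
for n in(18,):rows(T,down([.45,-.22,.32],np.radians(50)),n)
E
```

```text
[[-0.926  0.376  0.     0.235]
 [ 0.376  0.926  0.     0.579]
 [-0.     0.    -1.     0.227]
 [ 0.     0.     0.     1.   ]] [[ 0.783  0.622  0.     0.   ]
 [-0.622  0.783  0.     0.   ]
 [ 0.     0.    -1.     0.   ]
 [ 0.     0.     0.     1.   ]] -0.9999999999999999
18 rows: d(cm) [ 0.496 -3.149 -0.518] w [0. 0. 0.]
```

```bash
sed -i 's/np.array(\[\[-s\*-1,c,0\],\[-c,s,0\],/np.array([[-s,c,0],[c,s,0],/' h.py
python3 - <<'E'
from h import *
T=pose()
for n in(20,):rows(T,down([.45,-.22,.32],np.radians(50)),n)
E
```

```text
20 rows: d(cm) [-2.971 -2.904 -0.466] w [ 0.     -0.      0.0156]
```

Call:
{"name": "carry_out", "arguments": {
  "claw": [9, 9, 9, 9, 9, 9, 9, 9, 9, 9, 9, 9, 9, 9, 9, 9, 9, 9, 9, 9],
  "delta_pos": [
    [-2.97, -2.9, -0.47],
    [-2.97, -2.9, -0.47],
    [-2.97, -2.9, -0.47],
    [-2.97, -2.9, -0.47],
    [-2.97, -2.9, -0.47],
    [-2.97, -2.9, -0.47],
    [-2.97, -2.9, -0.47],
    [-2.97, -2.9, -0.47],
    [-2.97, -2.9, -0.47],
    [-2.97, -2.9, -0.47],
    [-2.97, -2.9, -0.47],
    [-2.97, -2.9, -0.47],
    [-2.97, -2.9, -0.47],
    [-2.97, -2.9, -0.47],
    [-2.97, -2.9, -0.47],
    [-2.97, -2.9, -0.47],
    [-2.97, -2.9, -0.47],
    [-2.97, -2.9, -0.47],
    [-2.97, -2.9, -0.47],
    [-2.97, -2.9, -0.47]
  ],
  "angular": [
    [0, 0, 0.0156],
    [0, 0, 0.0156],
    [0, 0, 0.0156],
    [0, 0, 0.0156],
    [0, 0, 0.0156],
    [0, 0, 0.0156],
    [0, 0, 0.0156],
    [0, 0, 0.0156],
    [0, 0, 0.0156],
    [0, 0, 0.0156],
    [0, 0, 0.0156],
    [0, 0, 0.0156],
    [0, 0, 0.0156],
    [0, 0, 0.0156],
    [0, 0, 0.0156],
    [0, 0, 0.0156],
    [0, 0, 0.0156],
    [0, 0, 0.0156],
    [0, 0, 0.0156],
    [0, 0, 0.0156]
  ]
}}

```text
clock: 3.1
position: [0.4504, -0.2209, 0.3212]
ee_rot: [1.074, 2.951, 0.001]
force: [1.7, 0.6, 0.6]
width: 0.983
gripper_force: 0.0
```

Run:
```python
from h import *
s=arm.observe(); print(pose(s).round(3),s["joints"].round(2))
P=arm.get_image("wrist"); cv2.imwrite("pics/b.png",cv2.cvtColor(P["frame"],cv2.COLOR_RGB2BGR))
print(P["T"].round(3))
Z=dict(torque_wrench=.004,hinge=.004,ring=.004,collet_nut=.08,cutter_tip=.1365,chuck=0,tool_mat=0)
for l,z in Z.items():
        for r in arm.place_of(l,P)[:2]:
            print(l,round(r["conf"],2),(np.array(r["centre"])*[512,384]).round(),at(P,r["centre"],z).round(4))
```

```text
[[-0.766  0.643  0.001  0.45 ]
 [ 0.643  0.766  0.    -0.221]
 [-0.001  0.001 -1.     0.321]
 [ 0.     0.     0.     1.   ]] [-0.26  0.17  0.73  1.76 -0.12  1.26  1.37]
[[ 0.642  0.728  0.24   0.387]
 [ 0.766 -0.611 -0.199 -0.167]
 [ 0.002  0.312 -0.95   0.479]
 [ 0.     0.     0.     1.   ]]
torque_wrench 0.92 [195. 163.] [ 0.4061 -0.3113  0.004 ]
hinge 0.93 [201. 216.] [ 0.4797 -0.3673  0.004 ]
hinge 0.65 [191. 164.] [ 0.4032 -0.3177  0.004 ]
ring 0.51 [200. 215.] [ 0.4766 -0.3681  0.004 ]
collet_nut 0.83 [313. 233.] [ 0.5907 -0.228   0.08  ]
collet_nut 0.23 [311.  68.] [ 0.4079 -0.0952  0.08  ]
chuck 0.62 [306. 214.] [ 0.5946 -0.2285  0.    ]
tool_mat 0.94 [205. 185.] [ 0.4449 -0.3257  0.    ]
```

View pics/b.png

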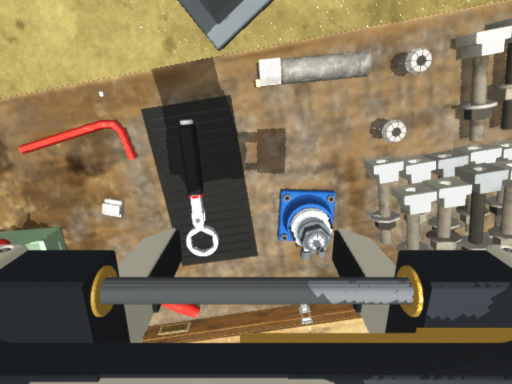

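Run:
```python
from h import *
T=pose();P=arm.get_image("wrist")
sh=lambda x,y:np.array([x/512,y/384])
g=at(P,sh(256,150),.098); n=np.array([.591,-.231,.098]); T1=down([0,0,0],np.radians(50)); 
# shift keeping geometry, then lower along the optical ray 5 cm
d=n-g; o,dd=ray(P,sh(256,150)); d+=dd/abs(dd[2])*.05
T1[:3,3]=T[:3,3]+d; print(T1[:3,3]); rows(T,T1,6)
for l in("torque_wrench",):
    for r in arm.trace(l,P)[:1]:
        m=r["region"]; print(r["conf"],m.sum()); ys,xs=np.nonzero(m); print(xs.min(),xs.max(),ys.min(),ys.max())
        pts=np.stack([xs,ys],1).astype(np.float32)
        hs=[at(P,sh(*q),.017) for q in pts]; hs=np.array(hs)[:,:2]; c=hs.mean(0); u=np.linalg.svd(hs-c)[2][0]; u*=np.sign(u[0]); t=(hs-c)@u; print(c,u,np.degrees(np.arctan2(u[1],u[0])),t.min(),t.max(),c+u*t.min(),c+u*t.max())
print(at(P,sh(203,239),.017),at(P,sh(187,122),.02))
```

```text
[ 0.60868474 -0.24681167  0.27058228]
6 rows: d(cm) [-2.332  1.321  0.833] w [ 0.0001 -0.0001  0.0004]
0.95 2120
177 216 121 256
[ 0.43136328 -0.33339694] [ 0.80575371 -0.59225076] -36.31689190620809 -0.10391042955895573 0.12771992395613696 [ 0.34763706 -0.27185591] [ 0.53427408 -0.40903917]
[ 0.51066912 -0.38535099  0.017     ] [ 0.35173395 -0.26916828  0.02      ]
```

Call:
{"name": "carry_out", "arguments": {
  "claw": [9, 9, 9, 9, 9, 9, 9],
  "delta_pos": [
    [-2.33, 1.32, 0.83],
    [-2.33, 1.32, 0.83],
    [-2.33, 1.32, 0.83],
    [-2.33, 1.32, 0.83],
    [-2.33, 1.32, 0.83],
    [-2.33, 1.32, 0.83],
    [0, 0, 0]
  ],
  "angular": [
    [0, 0, 0],
    [0, 0, 0],
    [0, 0, 0],
    [0, 0, 0],
    [0, 0, 0],
    [0, 0, 0],
    [0, 0, 0]
  ]
}}

```text
clock: 4.3
position: [0.6108, -0.2466, 0.2685]
ee_rot: [-1.068, -2.952, 0.0]
force: [0.1, 0.1, -0.2]
width: 0.98
gripper_force: 0.0
```

Run:
```python
from h import *
s=arm.observe(); print(pose(s)[:3,3].round(4))
P=arm.get_image("wrist"); np.savez("pics/nut.npz",**{k:P[k] for k in("frame","mtx","T")})
img=cv2.cvtColor(P["frame"],cv2.COLOR_RGB2BGR)
for l,z in dict(collet_nut=.08,cutter_tip=.1365,chuck=0,ring=.004,torque_wrench=.004,hinge=.004).items():
        for r in arm.place_of(l,P)[:2]:
            print(l,round(r["conf"],2),(np.array(r["centre"])*[512,384]).round(1),at(P,r["centre"],z).round(4))
c=proj(P,[.591,-.231,.095]).astype(int); print(c)
x0,y0=max(0,c[0]-70),max(0,c[1]-70); print(x0,y0)
cv2.imwrite("pics/c.png",cv2.resize(img[y0:y0+140,x0:x0+140],None,fx=4,fy=4,interpolation=cv2.INTER_CUBIC))
```

```text
[ 0.6108 -0.2466  0.2685]
collet_nut 0.59 [257.1 145. ] [ 0.5913 -0.228   0.08  ]
cutter_tip 0.96 [256.9 157.6] [ 0.5936 -0.2304  0.1365]
chuck 0.66 [260.5 138.4] [ 0.5973 -0.2264  0.    ]
ring 0.74 [133.1 168.1] [ 0.5116 -0.3954  0.004 ]
torque_wrench 0.89 [113.8  68.5] [ 0.4034 -0.316   0.004 ]
torque_wrench 0.66 [260.9 140.1] [ 0.599  -0.2271  0.004 ]
hinge 0.95 [129.  137.7] [ 0.4778 -0.3675  0.004 ]
[254 148]
184 78
```

View pics/c.png

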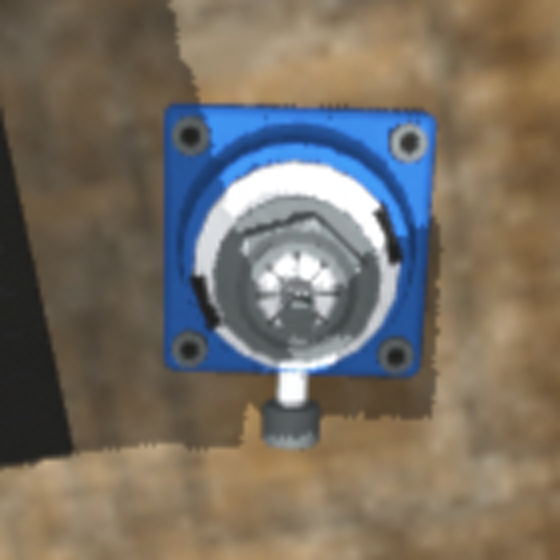

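Run:
```python
from h import *
P=dict(np.load("pics/nut.npz"))
def w(x,y,z): return at(P,[(x/4+184)/512,(y/4+78)/384],z)
for z in(.084,.098):
    A,B,C=[w(*q,z) for q in((243,240),(312,215),(365,268))]
    for a,b in((A,B),(B,C)): print(z,np.linalg.norm(b-a),np.degrees(np.arctan2(*(b-a)[1::-1])))
    print(A,B,C)
c0=np.array([.5925,-.230])
img=cv2.cvtColor(P["frame"],cv2.COLOR_RGB2BGR); big=cv2.resize(img[78:218,184:324],None,fx=4,fy=4,interpolation=cv2.INTER_CUBIC)
o=[]
for k,y in enumerate((0,15,30,45)):
    b=big.copy()
    for z,col in((.084,(0,0,255)),(.098,(0,255,0))):
        pts=[((proj(P,[*(c0+.0208*np.array([np.cos(a),np.sin(a)])),z])-[184,78])*4) for a in np.radians(y+30+60*np.arange(6))]
        cv2.polylines(b,[np.int32(pts)],True,col,1)
    p=(proj(P,[*c0,.1365])-[184,78])*4; cv2.circle(b,tuple(int(v) for v in p),6,(255,0,255),1)
    cv2.putText(b,str(y),(190,400),0,1,(0,255,255),2); o.append(b[130:410,160:440])
cv2.imwrite("pics/d.png",np.vstack([np.hstack(o[:2]),np.hstack(o[2:])]))
```

```text
0.084 0.020850298806401366 69.95032175826341
0.084 0.02144943095414674 5.754197315182128
[ 0.5756724  -0.23330997  0.084     ] [ 0.5828206  -0.21372329  0.084     ] [ 0.60416195 -0.21157275  0.084     ]
0.098 0.019997926164910484 69.95032175826321
0.098 0.02057256543338738 5.754197315182204
[ 0.57452465 -0.23165863  0.098     ] [ 0.58138063 -0.21287266  0.098     ] [ 0.60184954 -0.21081003  0.098     ]
```

View pics/d.png

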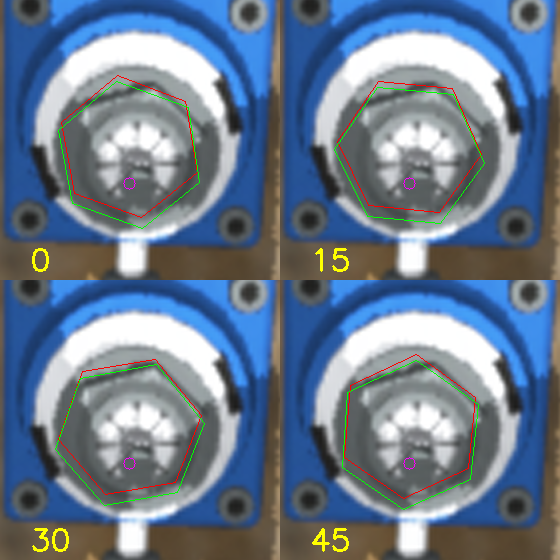

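Run:
```python
from h import *
y=np.radians(53.5); A=down([.415,-.32,.2],y); rows(pose(),A,7)
```

```text
7 rows: d(cm) [ 1.521 -2.516  1.023] w [ 0.0001  0.0001 -0.0087]
```

Call:
{"name": "carry_out", "arguments": {
  "claw": [9, 9, 9, 9, 9, 9, 9, 9, 9, 9, 9, 9, 9, 9],
  "delta_pos": [
    [1.52, -2.52, 1.02],
    [1.52, -2.52, 1.02],
    [1.52, -2.52, 1.02],
    [1.52, -2.52, 1.02],
    [1.52, -2.52, 1.02],
    [1.52, -2.52, 1.02],
    [1.52, -2.52, 1.02],
    [0, 0, 2.6],
    [0, 0, 2.6],
    [0, 0, 2.6],
    [0, 0, 2.6],
    [0, 0, 2.6],
    [0, 0, 1],
    [0, 0, 0]
  ],
  "angular": [
    [0, 0, -0.0087],
    [0, 0, -0.0087],
    [0, 0, -0.0087],
    [0, 0, -0.0087],
    [0, 0, -0.0087],
    [0, 0, -0.0087],
    [0, 0, -0.0087],
    [0, 0, 0],
    [0, 0, 0],
    [0, 0, 0],
    [0, 0, 0],
    [0, 0, 0],
    [0, 0, 0],
    [0, 0, 0]
  ]
}}

```text
clock: 6.05
position: [0.4147, -0.3199, 0.059]
ee_rot: [-0.984, -2.982, -0.001]
force: [0.5, 0.0, 0.6]
width: 0.978
gripper_force: 0.0
```

Run:
```python
from h import *
s=arm.observe(); print(pose(s).round(4))
P=arm.get_image("wrist"); cv2.imwrite("pics/e.png",cv2.cvtColor(P["frame"],cv2.COLOR_RGB2BGR))
for l,z in dict(ring=.004,torque_wrench=.004,hinge=.004).items():
        for r in arm.place_of(l,P)[:2]:
            print(l,round(r["conf"],2),(np.array(r["centre"])*[512,384]).round(1),at(P,r["centre"],z).round(4))
rows(pose(s),down([.415,-.32,.009],np.radians(53.5)),3)
```

```text
[[-0.8037  0.595  -0.0014  0.4147]
 [ 0.595   0.8037  0.001  -0.3199]
 [ 0.0017 -0.     -1.      0.059 ]
 [ 0.      0.      0.      1.    ]]
ring 0.89 [250.3 336.4] [ 0.5103 -0.3962  0.004 ]
torque_wrench 0.72 [251.1 194.8] [ 0.4041 -0.3159  0.004 ]
hinge 0.85 [255. 294.] [ 0.4768 -0.3662  0.004 ]
3 rows: d(cm) [-0.014  0.003  1.668] w [-0.     -0.0006 -0.0001]
```

View pics/e.png

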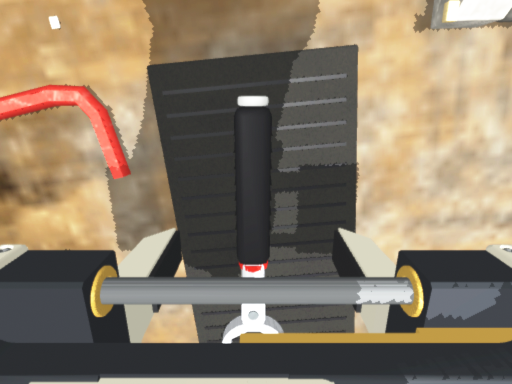

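Call:
{"name": "carry_out", "arguments": {
  "claw": [9, 9, 9, 9, 2, 2, 2, 2, 2, 2, 2, 2],
  "delta_pos": [
    [0, 0, 1.67],
    [0, 0, 1.67],
    [0, 0, 1.6],
    [0, 0, 0],
    [0, 0, 0],
    [0, 0, 0],
    [0, 0, 0],
    [0, 0, 0],
    [0, 0, 0],
    [0, 0, 0],
    [0, 0, 0],
    [0, 0, 0]
  ],
  "angular": [
    [0, 0, 0],
    [0, 0, 0],
    [0, 0, 0],
    [0, 0, 0],
    [0, 0, 0],
    [0, 0, 0],
    [0, 0, 0],
    [0, 0, 0],
    [0, 0, 0],
    [0, 0, 0],
    [0, 0, 0],
    [0, 0, 0]
  ],
  "force": 60
}}

```text
clock: 7.45
position: [0.4153, -0.3203, 0.0101]
ee_rot: [-0.984, -2.984, -0.0]
force: [-0.3, 1.2, 0.7]
width: 0.332
gripper_force: 0.0
```

Call:
{"name": "carry_out", "arguments": {
  "claw": [2, 2, 2, 2, 2, 2],
  "delta_pos": [
    [0, 0, 0],
    [0, 0, 0],
    [0, 0, 0],
    [0, 0, 0],
    [0, 0, 0],
    [0, 0, 0]
  ],
  "angular": [
    [0, 0, 0],
    [0, 0, 0],
    [0, 0, 0],
    [0, 0, 0],
    [0, 0, 0],
    [0, 0, 0]
  ]
}}

```text
clock: 8.05
position: [0.4152, -0.3204, 0.0101]
ee_rot: [-0.984, -2.983, 0.0]
force: [-1.2, -1.6, 0.0]
width: 0.26
gripper_force: 59.9
```

Call:
{"name": "carry_out", "arguments": {
  "claw": [2, 2, 2, 2, 2, 2, 2, 2, 2],
  "delta_pos": [
    [0, 0, -0.5],
    [0, 0, -1.5],
    [0, 0, -3],
    [0, 0, -3],
    [0, 0, -3],
    [0, 0, -3],
    [0, 0, -3],
    [0, 0, -2],
    [0, 0, 0]
  ],
  "angular": [
    [0, 0, 0],
    [0, 0, 0],
    [0, 0, 0],
    [0, 0, 0],
    [0, 0, 0],
    [0, 0, 0],
    [0, 0, 0],
    [0, 0, 0],
    [0, 0, 0]
  ]
}}

```text
clock: 8.95
position: [0.4165, -0.3208, 0.2025]
ee_rot: [0.982, 2.98, 0.0]
force: [-0.3, 0.1, -3.5]
width: 0.259
gripper_force: 59.9
```

Run:
```python
from h import *
s=arm.observe(); T=pose(s); print(T[:3,3].round(4),s["force"].round(2),s["ft_torque"].round(3),s["width"]*9.18,s["gripper_force"])
P={n:arm.get_image(n) for n in("wrist","top","scene")}
z=T[2,3]-.0061+0
u=np.array([.804,-.595])
q={}
for l in("ring","torque_wrench","hinge"):
    for n in P:
        for r in arm.place_of(l,P[n])[:1]:
            w=at(P[n],r["centre"],z); q[l,n]=r["centre"]
            d=T[:3,:3].T@(w-T[:3,3]); print(l,n,round(r["conf"],2),w.round(4),"tool",d.round(4))
    if (l,"wrist") in q and (l,"scene") in q: print("tri",[x.round(4) for x in tri(P["wrist"],q[l,"wrist"],P["scene"],q[l,"scene"])])
```

```text
[ 0.4165 -0.3208  0.2025] [-0.28  0.07 -3.52] [-0.022  0.099 -0.014] 2.37673292082296 59.88620102405548
ring scene 0.45 [ 0.4934 -0.3763  0.1964] tool [-0.0948  0.0011  0.0065]
torque_wrench wrist 0.62 [ 0.4068 -0.314   0.1964] tool [ 0.0119 -0.0003  0.0061]
torque_wrench scene 0.73 [ 0.3982 -0.3002  0.1964] tool [0.0269 0.0057 0.006 ]
tri [array([ 0.4062, -0.3159,  0.1907]), np.float64(0.0049)]
hinge wrist 0.96 [ 0.4795 -0.3634  0.1964] tool [-0.0759  0.0032  0.0064]
hinge top 0.42 [ 0.3983 -0.1166  0.1964] tool [0.136  0.1534 0.0058]
hinge scene 0.69 [ 0.4783 -0.3709  0.1964] tool [-0.0795 -0.0035  0.0064]
tri [array([ 0.475 , -0.3609,  0.2005]), np.float64(0.0019)]
```

```bash
cat >> h.py <<'E'
NUT=np.array([.5945,-.230])
def wr(nut,yawdeg,zring,L=.122):
    a=np.radians(yawdeg); return down([nut[0]-L*np.cos(a),nut[1]-L*np.sin(a),zring+.0061],a+np.pi/2)
E
python3 - <<'E'
from h import *
A=wr(NUT,8,.196); rows(pose(),A,8)
E
```

```text
8 rows: d(cm) [-0.441  1.118 -0.028] w [ 0.     -0.0001 -0.0971]
```

Call:
{"name": "carry_out", "arguments": {
  "claw": [2, 2, 2, 2, 2, 2, 2, 2, 2, 2, 2],
  "delta_pos": [
    [-0.44, 1.12, 0],
    [-0.44, 1.12, 0],
    [-0.44, 1.12, 0],
    [-0.44, 1.12, 0],
    [-0.44, 1.12, 0],
    [-0.44, 1.12, 0],
    [-0.44, 1.12, 0],
    [-0.44, 1.12, 0],
    [0, 0, 2],
    [0, 0, 2],
    [0, 0, 0]
  ],
  "angular": [
    [0, 0, -0.0971],
    [0, 0, -0.0971],
    [0, 0, -0.0971],
    [0, 0, -0.0971],
    [0, 0, -0.0971],
    [0, 0, -0.0971],
    [0, 0, -0.0971],
    [0, 0, -0.0971],
    [0, 0, 0],
    [0, 0, 0],
    [0, 0, 0]
  ]
}}

```text
clock: 10.65
position: [0.4723, -0.2459, 0.158]
ee_rot: [0.219, -3.13, -0.003]
force: [-0.2, 1.4, -3.8]
width: 0.255
gripper_force: 59.9
```

Run:
```python
from h import *
s=arm.observe(); T=pose(s); print(T.round(4),s["joints"].round(2),s["force"].round(2),s["ft_torque"].round(3))
o=[]
for n in("scene","top","wrist"):
    P=arm.get_image(n); img=cv2.cvtColor(P["frame"],cv2.COLOR_RGB2BGR)
    rc=T@[-.122,0,.0061,1]; c=proj(P,rc[:3]); print(n,c.round(1), proj(P,[*NUT,.1365]).round(1))
    for l in("ring","cutter_tip","hinge"):
        for r in arm.place_of(l,P)[:1]: 
            px=np.array(r["centre"])*[512,384]; zz=.1365 if l=="cutter_tip" else rc[2]; print(l,round(r["conf"],2),px.round(1),at(P,r["centre"],zz).round(4))
    if n!="wrist":
        x,y=(c-[35,35]).astype(int); o.append(cv2.resize(img[y:y+70,x:x+70],(400,400),interpolation=cv2.INTER_CUBIC)); print(x,y)
cv2.imwrite("pics/f.png",np.hstack(o)); print(rc)
```

```text
[[-0.9902 -0.1395 -0.004   0.4723]
 [-0.1395  0.9902  0.0014 -0.2459]
 [ 0.0038  0.002  -1.      0.158 ]
 [ 0.      0.      0.      1.    ]] [ 0.02  0.38  0.48  1.91 -0.22  0.91  2.31] [-0.24  1.36 -3.84] [ 0.067  0.17  -0.066]
scene [233.5 167. ] [233.4 172.9]
ring 0.72 [236.4 165.8] [ 0.5913 -0.238   0.1515]
cutter_tip 0.61 [235.7 170.8] [ 0.5964 -0.243   0.1365]
hinge 0.88 [252.4 169.7] [ 0.5492 -0.2367  0.1515]
198 132
top [236.2 149.6] [236.7 150.5]
201 114
wrist [259.  380.7] [257.1 364.6]
hinge 0.66 [255.4 341. ] [ 0.5564 -0.2367  0.1515]
[ 0.59304215 -0.22886282  0.15146319  1.        ]
```

View pics/f.png

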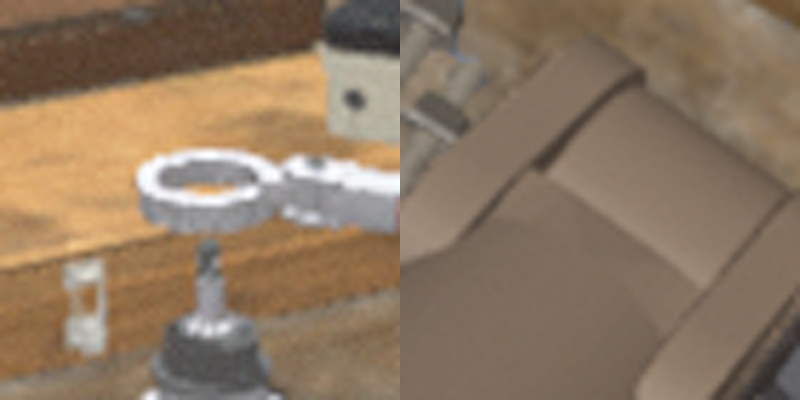

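Call:
{"name": "carry_out", "arguments": {
  "claw": [2, 2, 2, 2, 2, 2, 2],
  "delta_pos": [
    [-0.13, -0.13, 0],
    [0, 0, 1],
    [0, 0, 1],
    [0, 0, 1],
    [0, 0, 1],
    [0, 0, 0.5],
    [0, 0, 0]
  ],
  "angular": [
    [0, 0, 0],
    [0, 0, 0],
    [0, 0, 0],
    [0, 0, 0],
    [0, 0, 0],
    [0, 0, 0],
    [0, 0, 0]
  ]
}}

```text
clock: 11.95
position: [0.4746, -0.2476, 0.1141]
ee_rot: [0.219, -3.132, -0.001]
force: [0.4, 0.7, -3.6]
width: 0.254
gripper_force: 59.9
```

```bash
cat >> h.py <<'E'
def st():
    s=arm.observe(); T=pose(s); rc=T@[-.122,0,.0061,1]; h=T@[-.077,0,.0061,1]
    F=s["force"]+[0,0,3.5]; M=s["ft_torque"]
    tq=lambda c:(np.cross(T[:3,3]-c[:3],F)+M)[2]
    print("TCP",T[:3,3].round(4),"yaw",np.degrees(np.arctan2(-T[1,0],-T[0,0])).round(2),"ring",rc[:3].round(4),"Ftool",(T[:3,:3].T@F).round(2),"M",M.round(3),"tq nut",tq(rc).round(3),"hinge",tq(h).round(3),"z",T[2,:2].round(4),"g",round(s["gripper_force"]),"t",s["clock"])
    return T
E
python3 -c "
from h import *
T=st();print(proj(arm.get_image('scene'),[*NUT,.1]))"
```

```text
TCP [ 0.4746 -0.2476  0.1141] yaw 8.0 ring [ 0.5954 -0.2306  0.1078] Ftool [-0.51  0.62  0.06] M [ 0.029  0.106 -0.014] tq nut -0.09 hinge -0.062 z [0.0017 0.0008] g 60 t 11.95
[233.65235286 187.73317355]
```

Call:
{"name": "carry_out", "arguments": {
  "claw": [2, 2, 2, 2, 2, 2],
  "delta_pos": [
    [0, 0, 0.4],
    [0, 0, 0.4],
    [0, 0, 0.2],
    [0, 0, 0.1],
    [0, 0, 0],
    [0, 0, 0]
  ],
  "angular": [
    [0, 0, 0],
    [0, 0, 0],
    [0, 0, 0],
    [0, 0, 0],
    [0, 0, 0],
    [0, 0, 0]
  ]
}}

```text
clock: 12.6
position: [0.4752, -0.2479, 0.1042]
ee_rot: [-0.219, 3.134, 0.0]
force: [-0.7, 0.8, -2.6]
width: 0.26
gripper_force: 59.9
```

```bash
python3 -c "
from h import *
T=st()"
```

```text
TCP [ 0.4752 -0.2479  0.1042] yaw 8.01 ring [ 0.596  -0.2309  0.0981] Ftool [ 0.56  0.89 -0.92] M [0.133 0.213 0.102] tq nut -0.007 hinge 0.033 z [-0.0001  0.0001] g 60 t 12.6
```

Call:
{"name": "carry_out", "arguments": {
  "claw": [2, 2, 2, 2, 2],
  "delta_pos": [
    [0, 0, 0.1],
    [0, 0, 0.1],
    [0, 0, 0.1],
    [0, 0, 0],
    [0, 0, 0]
  ],
  "angular": [
    [0, 0, 0],
    [0, 0, 0],
    [0, 0, 0],
    [0, 0, 0],
    [0, 0, 0]
  ]
}}

```text
clock: 13.1
position: [0.4752, -0.2483, 0.1013]
ee_rot: [-0.219, 3.134, -0.001]
force: [-4.1, -1.3, 4.9]
width: 0.257
gripper_force: 60.0
```

```bash
python3 -c "
from h import *
T=st()"
```

```text
TCP [ 0.4752 -0.2483  0.1013] yaw 7.98 ring [ 0.596  -0.2313  0.0953] Ftool [ 4.29 -0.76 -8.36] M [-0.05   0.351 -0.021] tq nut 0.072 hinge 0.038 z [-0.0003 -0.0004] g 60 t 13.1
```

Call:
{"name": "carry_out", "arguments": {
  "claw": [2, 2, 2, 2],
  "delta_pos": [
    [0.15, 0, -0.1],
    [0, 0, 0.1],
    [0, 0, 0],
    [0, 0, 0]
  ],
  "angular": [
    [0, 0, 0],
    [0, 0, 0],
    [0, 0, 0],
    [0, 0, 0]
  ]
}}

```text
clock: 13.5
position: [0.4744, -0.2482, 0.1013]
ee_rot: [-0.22, 3.133, -0.001]
force: [1.0, -0.9, 1.8]
width: 0.259
gripper_force: 60.0
```

```bash
python3 -c "
from h import *
T=st()"
```

```text
TCP [ 0.4744 -0.2482  0.1013] yaw 8.02 ring [ 0.5952 -0.2311  0.0954] Ftool [-0.86 -1.03 -5.32] M [ 0.039 -0.657 -0.047] tq nut 0.078 hinge 0.032 z [-0.0011 -0.0004] g 60 t 13.5
```

Call:
{"name": "carry_out", "arguments": {
  "claw": [2, 2, 2, 2],
  "delta_pos": [
    [0, 0.3, 0],
    [0, 0.3, 0],
    [0, 0, 0],
    [0, 0, 0]
  ],
  "angular": [
    [0, 0, 0.025],
    [0, 0, 0.025],
    [0, 0, 0],
    [0, 0, 0]
  ]
}}

```text
clock: 13.9
position: [0.4732, -0.2423, 0.1013]
ee_rot: [-0.141, 3.138, -0.001]
force: [0.8, -2.8, 2.5]
width: 0.26
gripper_force: 60.0
```

```bash
python3 -c "
from h import *
T=st()"
```

```text
TCP [ 0.4732 -0.2423  0.1013] yaw 5.15 ring [ 0.5947 -0.2314  0.0952] Ftool [-0.5  -2.81 -5.95] M [-0.299 -0.665 -0.236] tq nut 0.107 hinge -0.02 z [-0.0004 -0.0005] g 60 t 13.9
```

Call:
{"name": "carry_out", "arguments": {
  "claw": [2, 2, 2, 2],
  "delta_pos": [
    [0, -0.1, 0],
    [0, -0.05, 0],
    [0, 0, 0],
    [0, 0, 0]
  ],
  "angular": [
    [0, 0, 0],
    [0, 0, 0],
    [0, 0, 0],
    [0, 0, 0]
  ]
}}

```text
clock: 14.3
position: [0.4732, -0.2432, 0.1011]
ee_rot: [-0.142, 3.138, 0.001]
force: [1.5, 1.1, 2.3]
width: 0.256
gripper_force: 60.0
```

```bash
python3 -c "
from h import *
T=st()"
```

```text
TCP [ 0.4732 -0.2432  0.1011] yaw 5.18 ring [ 0.5947 -0.2322  0.095 ] Ftool [-1.59  0.93 -5.85] M [ 0.433 -0.838  0.157] tq nut 0.044 hinge 0.086 z [-0.0001  0.0005] g 60 t 14.3
```

Call:
{"name": "carry_out", "arguments": {
  "claw": [2, 2, 2, 2],
  "delta_pos": [
    [0, -0.4, 0],
    [0, -0.4, 0],
    [0, 0, 0],
    [0, 0, 0]
  ],
  "angular": [
    [0, 0, -0.033],
    [0, 0, -0.033],
    [0, 0, 0],
    [0, 0, 0]
  ]
}}

```text
clock: 14.7
position: [0.4741, -0.251, 0.101]
ee_rot: [-0.244, 3.132, 0.001]
force: [1.5, 2.3, 2.4]
width: 0.252
gripper_force: 60.0
```

```bash
python3 -c "
from h import *
T=st()"
```

```text
TCP [ 0.4741 -0.251   0.101 ] yaw 8.9 ring [ 0.5946 -0.2321  0.095 ] Ftool [-1.79  2.04 -5.93] M [ 0.807 -0.928  0.2  ] tq nut -0.048 hinge 0.043 z [-0.0001  0.0007] g 60 t 14.7
```

Call:
{"name": "carry_out", "arguments": {
  "claw": [2, 2, 2, 2, 2, 2],
  "delta_pos": [
    [-0.06, 0.3, -0.15],
    [0, 0, 0.15],
    [0, 0, 0.1],
    [0, 0, 0.1],
    [0, 0, 0],
    [0, 0, 0]
  ],
  "angular": [
    [0, 0, 0.021],
    [0, 0, 0],
    [0, 0, 0],
    [0, 0, 0],
    [0, 0, 0],
    [0, 0, 0]
  ]
}}

```text
clock: 15.3
position: [0.4734, -0.2488, 0.099]
ee_rot: [0.211, -3.134, -0.0]
force: [-4.1, -0.9, 2.9]
width: 0.253
gripper_force: 60.0
```

Run:
```python
from h import *
T=st()
P=arm.get_image("scene"); img=cv2.cvtColor(P["frame"],cv2.COLOR_RGB2BGR); cv2.imwrite("pics/g.png",cv2.resize(img[150:230,200:300],(800,600),interpolation=cv2.INTER_CUBIC))
```

```text
TCP [ 0.4734 -0.2488  0.099 ] yaw 7.69 ring [ 0.5943 -0.2325  0.0928] Ftool [ 4.16 -0.31 -6.42] M [-0.143  0.367 -0.078] tq nut -0.039 hinge -0.053 z [0.0009 0.0001] g 60 t 15.3
```

View pics/g.png

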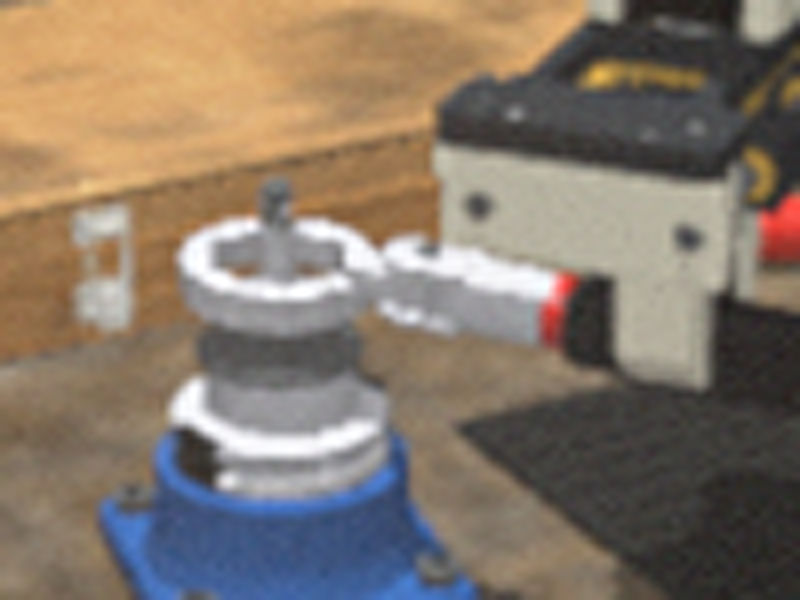

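Call:
{"name": "carry_out", "arguments": {
  "claw": [2, 2, 2, 2, 2, 2],
  "delta_pos": [
    [0.05, 0, 0.1],
    [0, 0, 0.1],
    [0, 0, 0.1],
    [0, 0, 0.1],
    [0, 0, 0],
    [0, 0, 0]
  ],
  "angular": [
    [0, 0, 0],
    [0, 0, 0],
    [0, 0, 0],
    [0, 0, 0],
    [0, 0, 0],
    [0, 0, 0]
  ]
}}

```text
clock: 15.95
position: [0.4734, -0.2486, 0.095]
ee_rot: [0.211, -3.134, -0.0]
force: [-5.0, -2.1, 3.5]
width: 0.256
gripper_force: 60.0
```

```bash
python3 -c "
from h import *
T=st()"
```

```text
TCP [ 0.4734 -0.2486  0.095 ] yaw 7.72 ring [ 0.5943 -0.2322  0.0889] Ftool [ 5.2  -1.45 -7.04] M [-0.178  0.445 -0.095] tq nut 0.082 hinge 0.017 z [0.0003 0.0001] g 60 t 15.95
```

Call:
{"name": "carry_out", "arguments": {
  "claw": [2, 2, 2, 2, 2, 2],
  "delta_pos": [
    [0.08, 0, 0.1],
    [0, 0, 0.1],
    [0, 0, 0.1],
    [0, 0, 0.1],
    [0, 0, 0],
    [0, 0, 0]
  ],
  "angular": [
    [0, 0, 0],
    [0, 0, 0],
    [0, 0, 0],
    [0, 0, 0],
    [0, 0, 0],
    [0, 0, 0]
  ]
}}

```text
clock: 16.55
position: [0.4731, -0.2487, 0.0911]
ee_rot: [-0.212, 3.134, -0.0]
force: [-2.0, -0.3, 4.2]
width: 0.256
gripper_force: 60.0
```

```bash
python3 -c "
from h import *
T=st()"
```

```text
TCP [ 0.4731 -0.2487  0.0911] yaw 7.73 ring [ 0.5939 -0.2322  0.0851] Ftool [ 2.05 -0.07 -7.7 ] M [ 0.008 -0.251 -0.034] tq nut -0.026 hinge -0.029 z [-0.0003 -0.0001] g 60 t 16.55
```

Call:
{"name": "carry_out", "arguments": {
  "claw": [2, 2, 2, 2, 2, 2, 2, 2, 2],
  "delta_pos": [
    [0, 0, 0.1],
    [0, 0.244, 0],
    [0, 0.244, 0],
    [0, 0.244, 0],
    [0, 0.244, 0],
    [0, 0.244, 0],
    [0, 0.244, 0],
    [0, 0.244, 0],
    [0, 0, 0]
  ],
  "angular": [
    [0, 0, 0],
    [0, 0, 0.02],
    [0, 0, 0.02],
    [0, 0, 0.02],
    [0, 0, 0.02],
    [0, 0, 0.02],
    [0, 0, 0.02],
    [0, 0, 0.02],
    [0, 0, 0]
  ]
}}

```text
clock: 17.45
position: [0.4702, -0.2307, 0.0895]
ee_rot: [-0.01, -3.139, -0.002]
force: [-5.5, 0.1, 0.1]
width: 0.256
gripper_force: 60.0
```

```bash
python3 -c "
from h import *
T=st()"
```

```text
TCP [ 0.4702 -0.2307  0.0895] yaw -0.35 ring [ 0.5921 -0.2314  0.083 ] Ftool [ 5.52  0.04 -3.63] M [0.078 0.997 0.109] tq nut 0.105 hinge 0.107 z [0.0028 0.0012] g 60 t 17.45
```

Call:
{"name": "carry_out", "arguments": {
  "claw": [2, 2, 2, 2, 2, 2, 2],
  "delta_pos": [
    [0.08, 0.244, 0],
    [0, 0.244, 0],
    [0, 0.244, 0],
    [0, 0.244, 0],
    [0, 0.244, 0],
    [0, 0, 0],
    [0, 0, 0]
  ],
  "angular": [
    [0, 0, 0.02],
    [0, 0, 0.02],
    [0, 0, 0.02],
    [0, 0, 0.02],
    [0, 0, 0.02],
    [0, 0, 0],
    [0, 0, 0]
  ]
}}

```text
clock: 18.15
position: [0.4701, -0.2186, 0.0896]
ee_rot: [-0.166, -3.135, -0.002]
force: [-5.4, 0.3, -0.8]
width: 0.259
gripper_force: 60.0
```

```bash
python3 -c "
from h import *
T=st()"
```

```text
TCP [ 0.4701 -0.2186  0.0896] yaw -6.08 ring [ 0.5914 -0.2315  0.0832] Ftool [ 5.39 -0.31 -2.71] M [0.308 1.151 0.162] tq nut 0.2 hinge 0.186 z [0.0024 0.0009] g 60 t 18.15
```

Call:
{"name": "carry_out", "arguments": {
  "claw": [2, 2, 2, 2, 2, 2],
  "delta_pos": [
    [0.15, 0.244, 0],
    [0, 0.244, 0],
    [0, 0.244, 0],
    [0, 0.244, 0],
    [0, 0, 0],
    [0, 0, 0]
  ],
  "angular": [
    [0, 0, 0.02],
    [0, 0, 0.02],
    [0, 0, 0.02],
    [0, 0, 0.02],
    [0, 0, 0],
    [0, 0, 0]
  ]
}}

```text
clock: 18.75
position: [0.4708, -0.2091, 0.09]
ee_rot: [-0.29, -3.127, -0.001]
force: [-4.7, 1.0, -1.5]
width: 0.26
gripper_force: 60.0
```

```bash
python3 -c "
from h import *
T=st()"
```

```text
TCP [ 0.4708 -0.2091  0.09  ] yaw -10.61 ring [ 0.5907 -0.2316  0.0838] Ftool [ 4.81  0.13 -2.  ] M [0.341 1.015 0.19 ] tq nut 0.173 hinge 0.179 z [0.0008 0.0004] g 60 t 18.75
```

Call:
{"name": "carry_out", "arguments": {
  "claw": [2, 2, 2, 2, 2, 2],
  "delta_pos": [
    [0.1, 0.244, 0],
    [0, 0.244, 0],
    [0, 0.244, 0],
    [0, 0.244, 0],
    [0, 0, 0],
    [0, 0, 0]
  ],
  "angular": [
    [0, 0, 0.02],
    [0, 0, 0.02],
    [0, 0, 0.02],
    [0, 0, 0.02],
    [0, 0, 0],
    [0, 0, 0]
  ]
}}

```text
clock: 19.35
position: [0.4723, -0.1997, 0.0901]
ee_rot: [-0.415, -3.114, -0.0]
force: [-3.6, 1.2, -2.6]
width: 0.256
gripper_force: 60.0
```

```bash
python3 -c "
from h import *
T=st()
P=arm.get_image('scene')
for l in ('ring','hinge','torque_wrench','cutter_tip'):
    for r in arm.place_of(l,P)[:1]: print(l,r['conf'],at(P,r['centre'],.1365 if l[0]=='c' else .084).round(4))
"
```

```text
TCP [ 0.4723 -0.1997  0.0901] yaw -15.18 ring [ 0.59   -0.2317  0.084 ] Ftool [ 3.79  0.19 -0.93] M [0.389 0.824 0.157] tq nut 0.133 hinge 0.142 z [0.     0.0001] g 60 t 19.35
ring 0.42 [ 0.6041 -0.2687  0.084 ]
hinge 0.61 [ 0.556  -0.2349  0.084 ]
torque_wrench 0.88 [ 0.4578 -0.1975  0.084 ]
cutter_tip 0.3 [ 0.5356 -0.1307  0.1365]
```

Run:
```python
from h import *
P=arm.get_image("scene"); img=cv2.cvtColor(P["frame"],cv2.COLOR_RGB2BGR); a=cv2.resize(img[160:220,205:285],(800,600),interpolation=cv2.INTER_CUBIC)
cv2.imwrite("pics/i.png",a)
```

```text
(no output)
```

View pics/i.png

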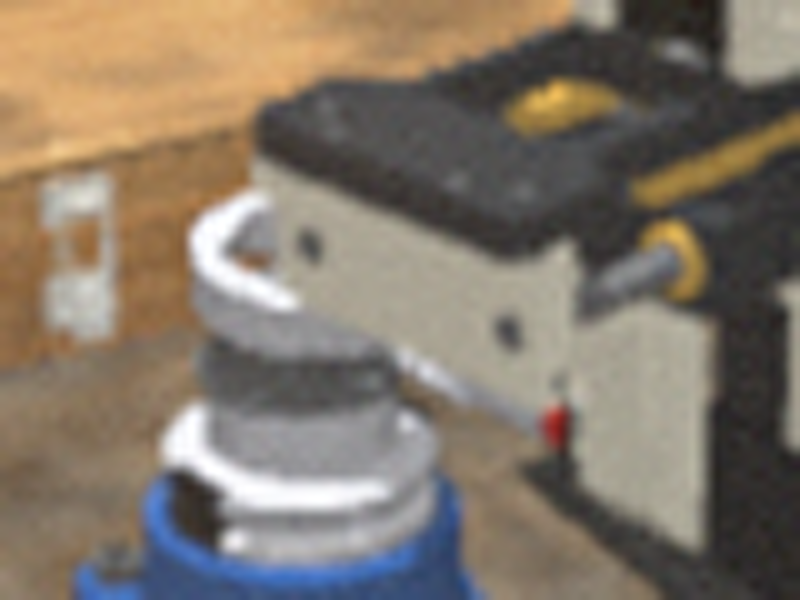

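```bash
cat >> h.py <<'E'
PIT=.095
G=np.eye(4);G[2,3]=-.019
def Wp(p):
    A=np.eye(4);A[:3,:3]=R.from_rotvec([0,p,0]).as_matrix(); return G@A@np.linalg.inv(G)
def wt(nut,yaw,z,p=PIT,L=.122): return wr(nut,yaw,z,L)@Wp(p)
def st2(p=PIT,L=.122):
    s=arm.observe(); T=pose(s)@np.linalg.inv(Wp(p)); rc=T@[-L,0,.0061,1]
    F=s["force"]+[0,0,3.5]; e=-T[:3,0]; n=T[:3,1]
    print("ring",rc[:3].round(4),"yaw",np.degrees(np.arctan2(e[1],e[0])).round(2),"F e,n,z",(F@e).round(2),(F@n).round(2),F[2].round(2),"M",s["ft_torque"].round(3),"tqz",(np.cross(T[:3,3]-rc[:3],F)+s["ft_torque"])[2].round(3),"tilt",e[2].round(4),"t",s["clock"],"g",round(s["gripper_force"]))
    return pose(s)
E
python3 - <<'E'
from h import *
T=st2(); U=T.copy(); U[2,3]+=.025
A=wt([.594,-.231],8,.108); rows(U,A,6); print(A[:3,3])
E
```

```text
ring [ 0.5918 -0.2323  0.0957] yaw -15.19 F e,n,z -3.94 1.72 1.24 M [0.509 0.732 0.159] tqz -0.051 tilt 0.0949 t 19.65 g 60
6 rows: d(cm) [-0.065 -0.809  0.015] w [ 0.0032  0.0156 -0.0674]
[ 0.47140255 -0.24822995  0.11418567]
```

Call:
{"name": "carry_out", "arguments": {
  "claw": [2, 2, 2, 2, 2, 2, 2, 2, 2, 2],
  "delta_pos": [
    [0, 0, -0.8],
    [0, 0, -0.8],
    [0, 0, -0.9],
    [-0.065, -0.81, 0.015],
    [-0.065, -0.81, 0.015],
    [-0.065, -0.81, 0.015],
    [-0.065, -0.81, 0.015],
    [-0.065, -0.81, 0.015],
    [-0.065, -0.81, 0.015],
    [0, 0, 0]
  ],
  "angular": [
    [0, 0, 0],
    [0, 0, 0],
    [0, 0, 0],
    [0.0032, 0.0156, -0.0674],
    [0.0032, 0.0156, -0.0674],
    [0.0032, 0.0156, -0.0674],
    [0.0032, 0.0156, -0.0674],
    [0.0032, 0.0156, -0.0674],
    [0.0032, 0.0156, -0.0674],
    [0, 0, 0]
  ]
}}

```text
clock: 20.65
position: [0.4724, -0.2498, 0.1151]
ee_rot: [0.213, -3.041, 0.013]
force: [0.4, 1.4, -4.6]
width: 0.26
gripper_force: 60.0
```

Run:
```python
from h import *
T=st2(); V=T@np.linalg.inv(Wp(PIT)); rc=(V@[-.122,0,.0061,1])[:3]; hg=(V@[-.077,0,.0061,1])[:3]
for i in range(2):
  P=arm.get_image("scene")
  print("pred ring",proj(P,rc).round(1),"hinge",proj(P,hg).round(1),"tip",proj(P,[.594,-.231,.1365]).round(1))
  for l in("ring","hinge","cutter_tip","torque_wrench"):
    for r in arm.place_of(l,P)[:1]: print(l,round(r["conf"],2),(np.array(r["centre"])*[512,384]).round(1))
img=cv2.cvtColor(P["frame"],cv2.COLOR_RGB2BGR)
a=img[150:210,205:285].copy(); a=cv2.resize(a,(800,600),interpolation=cv2.INTER_CUBIC)
pp=lambda X:tuple(int(v) for v in (proj(P,X)-[205,150]+.5)*10)
e=-V[:3,0];n=V[:3,1];k=np.array([0,0,1])
for h in(0,.013):
    for rad,col in((.0275,(0,0,255)),):
        pts=np.array([pp(rc+h*k+rad*(np.cos(t)*e+np.sin(t)*n)) for t in np.linspace(0,6.28,40)]); cv2.polylines(a,[pts],True,col,1)
for z,rad in((.080,.0245),(.084,.0245),):
    pts=np.array([pp(np.array([.594,-.231,z])+rad*np.array([np.cos(t),np.sin(t),0])) for t in np.linspace(0,6.28,40)]); cv2.polylines(a,[pts],True,(0,255,0),1)
cv2.line(a,pp([.594,-.231,.1]),pp([.594,-.231,.1365]),(0,255,0),1)
cv2.imwrite("pics/j.png",a)
```

```text
ring [ 0.595  -0.2326  0.1091] yaw 8.01 F e,n,z 0.55 1.33 -1.09 M [ 0.032 -0.096 -0.02 ] tqz -0.182 tilt 0.0016 t 20.65 g 60
pred ring [234.  183.6] hinge [252.4 186.8] tip [233.8 172.8]
ring 0.6 [237.8 182.5]
hinge 0.56 [252.9 185.7]
cutter_tip 0.84 [232.7 170.7]
torque_wrench 0.69 [289.4 193.4]
pred ring [234.  183.6] hinge [252.4 186.8] tip [233.8 172.8]
ring 0.53 [236.5 180.3]
hinge 0.59 [252.2 185.9]
cutter_tip 0.72 [233.8 170.3]
torque_wrench 0.73 [289.8 194.5]
```

View pics/j.png

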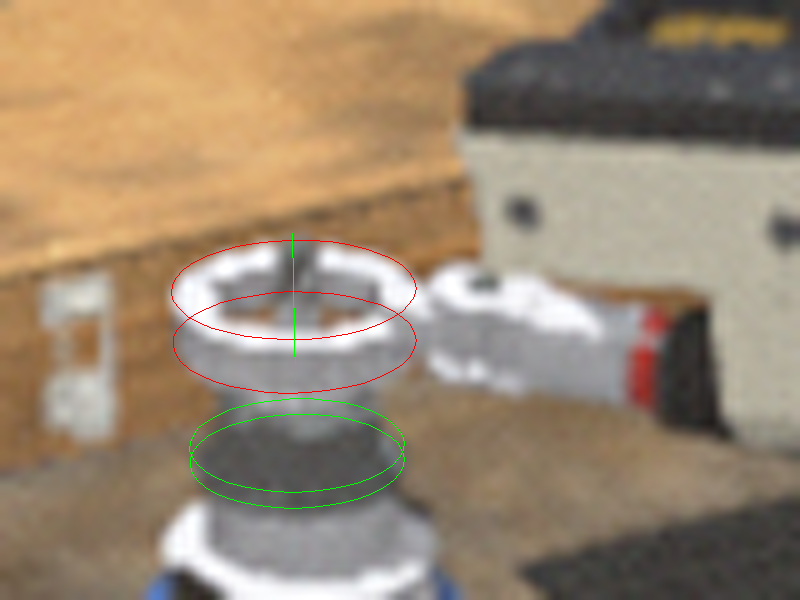

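Call:
{"name": "carry_out", "arguments": {
  "claw": [2, 2, 2, 2],
  "delta_pos": [
    [-0.04, 0, 0.4],
    [-0.03, 0, 0.3],
    [-0.02, 0, 0.24],
    [0, 0, 0]
  ],
  "angular": [
    [0, 0, 0],
    [0, 0, 0],
    [0, 0, 0],
    [0, 0, 0]
  ]
}}

```text
clock: 21.55
position: [0.471, -0.2482, 0.1043]
ee_rot: [0.212, -3.039, 0.01]
force: [-0.1, 0.6, -3.2]
width: 0.256
gripper_force: 60.0
```

```bash
python3 -c "
from h import *
T=st2()"
```

```text
ring [ 0.5936 -0.231   0.098 ] yaw 7.99 F e,n,z -0.02 0.56 0.31 M [ 0.082 -0.096 -0.074] tqz -0.143 tilt -0.0007 t 21.55 g 60
```

Call:
{"name": "carry_out", "arguments": {
  "claw": [2, 2, 2, 2],
  "delta_pos": [
    [0, 0.2, 0],
    [0, 0.2, 0],
    [0, 0, 0],
    [0, 0, 0]
  ],
  "angular": [
    [0, 0, 0],
    [0, 0, 0],
    [0, 0, 0],
    [0, 0, 0]
  ]
}}

```text
clock: 21.95
position: [0.4709, -0.2443, 0.1049]
ee_rot: [0.213, -3.04, 0.01]
force: [0.8, -0.2, -4.8]
width: 0.257
gripper_force: 60.0
```

```bash
python3 -c "
from h import *
T=st2()"
```

```text
ring [ 0.5935 -0.2271  0.0987] yaw 8.01 F e,n,z 0.72 -0.35 -1.33 M [ 0.017 -0.041  0.021] tqz 0.063 tilt 0.0003 t 21.95 g 60
```

Call:
{"name": "carry_out", "arguments": {
  "claw": [2, 2, 2, 2],
  "delta_pos": [
    [0, 0.15, 0],
    [0, 0.15, 0],
    [0, 0, 0],
    [0, 0, 0]
  ],
  "angular": [
    [0, 0, 0],
    [0, 0, 0],
    [0, 0, 0],
    [0, 0, 0]
  ]
}}

```text
clock: 22.35
position: [0.4704, -0.2414, 0.1048]
ee_rot: [0.213, -3.04, 0.01]
force: [-0.0, 0.7, -3.9]
width: 0.252
gripper_force: 60.0
```

```bash
python3 -c "
from h import *
T=st2()"
```

```text
ring [ 0.593  -0.2242  0.0986] yaw 8.0 F e,n,z 0.09 0.66 -0.35 M [ 0.061 -0.116 -0.041] tqz -0.122 tilt 0.0002 t 22.35 g 60
```

Call:
{"name": "carry_out", "arguments": {
  "claw": [2, 2, 2, 2, 2, 2],
  "delta_pos": [
    [0, -0.3, 0],
    [0, -0.3, 0],
    [0, -0.3, 0],
    [0, -0.2, 0],
    [0, 0, 0],
    [0, 0, 0]
  ],
  "angular": [
    [0, 0, 0],
    [0, 0, 0],
    [0, 0, 0],
    [0, 0, 0],
    [0, 0, 0],
    [0, 0, 0]
  ]
}}

```text
clock: 22.95
position: [0.4719, -0.2523, 0.1047]
ee_rot: [0.212, -3.039, 0.01]
force: [0.0, -0.2, -3.9]
width: 0.257
gripper_force: 60.0
```

```bash
python3 -c "
from h import *
T=st2()"
```

```text
ring [ 0.5945 -0.2351  0.0985] yaw 7.99 F e,n,z -0.02 -0.16 -0.36 M [ 0.077 -0.056 -0.014] tqz 0.005 tilt 0.0001 t 22.95 g 60
```

Call:
{"name": "carry_out", "arguments": {
  "claw": [2, 2, 2, 2],
  "delta_pos": [
    [-0.02, 0, 0.1],
    [0, 0, 0.1],
    [0, 0, 0],
    [0, 0, 0]
  ],
  "angular": [
    [0, 0, 0],
    [0, 0, 0],
    [0, 0, 0],
    [0, 0, 0]
  ]
}}

```text
clock: 23.35
position: [0.4721, -0.2522, 0.1028]
ee_rot: [0.213, -3.04, 0.01]
force: [-0.8, 0.5, -2.9]
width: 0.259
gripper_force: 60.0
```

```bash
python3 -c "
from h import *
T=st2()"
```

```text
ring [ 0.5947 -0.2349  0.0967] yaw 8.01 F e,n,z -0.75 0.61 0.62 M [ 0.316 -0.263  0.1  ] tqz 0.026 tilt 0.0004 t 23.35 g 60
```

Call:
{"name": "carry_out", "arguments": {
  "claw": [2, 2, 2, 2, 2, 2],
  "delta_pos": [
    [0, 0.3, 0],
    [0, 0.3, 0],
    [0, 0.3, 0],
    [0, 0.2, 0],
    [0, 0, 0],
    [0, 0, 0]
  ],
  "angular": [
    [0, 0, 0],
    [0, 0, 0],
    [0, 0, 0],
    [0, 0, 0],
    [0, 0, 0],
    [0, 0, 0]
  ]
}}

```text
clock: 23.95
position: [0.4704, -0.2415, 0.1028]
ee_rot: [0.212, -3.04, 0.01]
force: [0.1, -0.2, -4.1]
width: 0.258
gripper_force: 60.0
```

```bash
python3 -c "
from h import *
T=st2()"
```

```text
ring [ 0.593  -0.2242  0.0966] yaw 8.0 F e,n,z 0.03 -0.23 -0.58 M [ 0.057 -0.038 -0.015] tqz 0.013 tilt 0.0002 t 23.95 g 60
```

Call:
{"name": "carry_out", "arguments": {
  "claw": [2, 2, 2, 2],
  "delta_pos": [
    [0, 0.15, 0],
    [0, 0.1, 0],
    [0, 0, 0],
    [0, 0, 0]
  ],
  "angular": [
    [0, 0, 0],
    [0, 0, 0],
    [0, 0, 0],
    [0, 0, 0]
  ]
}}

```text
clock: 24.35
position: [0.4702, -0.2396, 0.103]
ee_rot: [0.211, -3.04, 0.011]
force: [0.3, -3.0, -3.3]
width: 0.256
gripper_force: 60.1
```

```bash
python3 -c "
from h import *
T=st2()"
```

```text
ring [ 0.5928 -0.2224  0.0969] yaw 7.96 F e,n,z -0.06 -2.98 0.17 M [-0.678 -0.211 -0.356] tqz 0.008 tilt 0.0007 t 24.35 g 60
```

Call:
{"name": "carry_out", "arguments": {
  "claw": [2, 2, 2, 2, 2, 2],
  "delta_pos": [
    [0, -0.35, 0],
    [0, -0.3, 0],
    [0.25, 0, 0.024],
    [0.25, 0, 0.024],
    [0, 0, 0],
    [0, 0, 0]
  ],
  "angular": [
    [0, 0, 0],
    [0, 0, 0],
    [0, 0, 0],
    [0, 0, 0],
    [0, 0, 0],
    [0, 0, 0]
  ]
}}

```text
clock: 24.95
position: [0.4659, -0.2459, 0.1027]
ee_rot: [0.212, -3.039, 0.01]
force: [-0.2, -0.2, -4.2]
width: 0.258
gripper_force: 60.0
```

```bash
python3 -c "
from h import *
T=st2()"
```

```text
ring [ 0.5885 -0.2287  0.0966] yaw 8.0 F e,n,z -0.21 -0.17 -0.65 M [ 0.048 -0.125  0.079] tqz 0.1 tilt 0.0001 t 24.95 g 60
```

Call:
{"name": "carry_out", "arguments": {
  "claw": [2, 2, 2, 2, 2],
  "delta_pos": [
    [-0.3, 0, -0.029],
    [-0.3, 0, -0.029],
    [-0.3, 0, -0.029],
    [0, 0, 0],
    [0, 0, 0]
  ],
  "angular": [
    [0, 0, 0],
    [0, 0, 0],
    [0, 0, 0],
    [0, 0, 0],
    [0, 0, 0]
  ]
}}

```text
clock: 25.45
position: [0.4752, -0.245, 0.1028]
ee_rot: [0.212, -3.04, 0.01]
force: [-0.3, -0.2, -3.1]
width: 0.256
gripper_force: 60.0
```

```bash
python3 -c "
from h import *
T=st2()"
```

```text
ring [ 0.5978 -0.2277  0.0967] yaw 8.0 F e,n,z -0.34 -0.15 0.44 M [-0.069 -0.139 -0.027] tqz -0.009 tilt 0.0004 t 25.45 g 60
```

Call:
{"name": "carry_out", "arguments": {
  "claw": [2, 2, 2, 2],
  "delta_pos": [
    [-0.15, 0, -0.014],
    [0, 0, 0],
    [0, 0, 0],
    [0, 0, 0]
  ],
  "angular": [
    [0, 0, 0],
    [0, 0, 0],
    [0, 0, 0],
    [0, 0, 0]
  ]
}}

```text
clock: 25.85
position: [0.4756, -0.2448, 0.1027]
ee_rot: [0.211, -3.038, 0.01]
force: [-5.9, -0.7, -1.0]
width: 0.258
gripper_force: 60.0
```

```bash
python3 -c "
from h import *
T=st2()"
```

```text
ring [ 0.5982 -0.2276  0.0963] yaw 7.96 F e,n,z -5.95 0.08 2.54 M [-0.181  0.94  -0.076] tqz -0.085 tilt -0.0011 t 25.85 g 60
```

Call:
{"name": "carry_out", "arguments": {
  "claw": [2, 2, 2, 2, 2, 2, 2, 2],
  "delta_pos": [
    [0.43, 0, 0.041],
    [0.43, 0, 0.041],
    [0, 0, 0],
    [-0.01, 0, 0.1],
    [-0.01, 0, 0.1],
    [-0.01, 0, 0.1],
    [0, 0, 0],
    [0, 0, 0]
  ],
  "angular": [
    [0, 0, 0],
    [0, 0, 0],
    [0, 0, 0],
    [0, 0, 0],
    [0, 0, 0],
    [0, 0, 0],
    [0, 0, 0],
    [0, 0, 0]
  ]
}}

```text
clock: 26.65
position: [0.4681, -0.2458, 0.0998]
ee_rot: [0.213, -3.04, 0.01]
force: [1.3, 0.4, -3.8]
width: 0.256
gripper_force: 60.0
```

```bash
python3 -c "
from h import *
T=st2()"
```

```text
ring [ 0.5907 -0.2286  0.0936] yaw 8.0 F e,n,z 1.38 0.19 -0.29 M [ 0.021 -0.211  0.036] tqz 0.013 tilt 0.0004 t 26.65 g 60
```

No contact force; well centred. Continue down.

Call:
{"name": "carry_out", "arguments": {
  "claw": [2, 2, 2, 2, 2, 2],
  "delta_pos": [
    [-0.01, 0, 0.1],
    [-0.01, 0, 0.1],
    [-0.01, 0, 0.1],
    [-0.01, 0, 0.1],
    [0, 0, 0],
    [0, 0, 0]
  ],
  "angular": [
    [0, 0, 0],
    [0, 0, 0],
    [0, 0, 0],
    [0, 0, 0],
    [0, 0, 0],
    [0, 0, 0]
  ]
}}

```text
clock: 27.25
position: [0.4687, -0.2459, 0.0958]
ee_rot: [0.213, -3.041, 0.011]
force: [5.3, -1.6, -3.8]
width: 0.255
gripper_force: 60.0
```

```bash
python3 -c "
from h import *
T=st2()"
```

```text
ring [ 0.5913 -0.2287  0.0897] yaw 8.0 F e,n,z 4.98 -2.35 -0.29 M [-0.149 -1.191 -0.152] tqz 0.135 tilt 0.0013 t 27.25 g 60
```

Call:
{"name": "carry_out", "arguments": {
  "claw": [2, 2, 2, 2, 2, 2],
  "delta_pos": [
    [-0.09, -0.05, 0],
    [-0.01, 0, 0.1],
    [-0.01, 0, 0.1],
    [-0.01, 0, 0.1],
    [0, 0, 0],
    [0, 0, 0]
  ],
  "angular": [
    [0, 0, 0],
    [0, 0, 0],
    [0, 0, 0],
    [0, 0, 0],
    [0, 0, 0],
    [0, 0, 0]
  ]
}}

```text
clock: 27.85
position: [0.4689, -0.2462, 0.0926]
ee_rot: [0.212, -3.039, 0.01]
force: [3.1, -0.4, -2.6]
width: 0.254
gripper_force: 60.0
```

```bash
python3 -c "
from h import *
T=st2()"
```

```text
ring [ 0.5915 -0.229   0.0864] yaw 8.0 F e,n,z 3.01 -0.87 0.91 M [ 0.089 -0.841 -0.1  ] tqz 0.006 tilt 0.0001 t 27.85 g 60
```

Call:
{"name": "carry_out", "arguments": {
  "claw": [2, 2, 2, 2, 2],
  "delta_pos": [
    [-0.05, -0.01, 0.1],
    [-0.01, 0, 0.1],
    [-0.01, 0, 0.05],
    [0, 0, 0],
    [0, 0, 0]
  ],
  "angular": [
    [0, 0, 0],
    [0, 0, 0],
    [0, 0, 0],
    [0, 0, 0],
    [0, 0, 0]
  ]
}}

```text
clock: 28.35
position: [0.4691, -0.2462, 0.09]
ee_rot: [0.212, -3.039, 0.01]
force: [0.6, -0.1, -3.4]
width: 0.256
gripper_force: 60.0
```

```bash
python3 -c "
from h import *
T=st2()"
```

```text
ring [ 0.5917 -0.229   0.0837] yaw 7.99 F e,n,z 0.58 -0.19 0.07 M [ 0.032 -0.317 -0.031] tqz -0.008 tilt -0.0005 t 28.35 g 60
```

Call:
{"name": "carry_out", "arguments": {
  "claw": [2, 2, 2, 2, 2],
  "delta_pos": [
    [-0.01, 0, 0.1],
    [-0.01, 0, 0.1],
    [0, 0, 0.05],
    [0, 0, 0],
    [0, 0, 0]
  ],
  "angular": [
    [0, 0, 0],
    [0, 0, 0],
    [0, 0, 0],
    [0, 0, 0],
    [0, 0, 0]
  ]
}}

```text
clock: 28.85
position: [0.4691, -0.2463, 0.0876]
ee_rot: [0.212, -3.039, 0.01]
force: [-0.5, 0.0, -1.6]
width: 0.257
gripper_force: 60.0
```

```bash
python3 -c "
from h import *
T=st2()
n=[.5917,-.229]
z=(T@np.linalg.inv(Wp(PIT))@[-.122,0,.0061,1])[2]
A=wt(n,8,.083);rows(A,wt(n,8-np.degrees(.2),.083),10)
h=wt(n,8,.083)@Wp(-PIT)
# fold about hinge
from numpy import pi
B=wr(n,8,.083); Hh=np.array(n)-.045*np.array([np.cos(np.radians(8)),np.sin(np.radians(8))])
rows(A,wr(Hh,8-np.degrees(.1),.083,L=.077)@Wp(PIT),5)"
```

```text
ring [ 0.5917 -0.2291  0.0814] yaw 7.99 F e,n,z -0.51 0.09 1.94 M [ 0.033 -0.129 -0.028] tqz -0.039 tilt -0.0001 t 28.85 g 60
10 rows: d(cm) [-0.002  0.248 -0.   ] w [-0.0019  0.      0.0199]
5 rows: d(cm) [-0.002  0.158 -0.   ] w [-0.0019  0.      0.0199]
```

Call:
{"name": "carry_out", "arguments": {
  "claw": [2, 2, 2, 2, 2, 2, 2, 2, 2, 2],
  "delta_pos": [
    [-0.002, 0.248, 0],
    [-0.002, 0.248, 0],
    [-0.002, 0.248, 0],
    [-0.002, 0.248, 0],
    [-0.002, 0.248, 0],
    [-0.002, 0.248, 0],
    [-0.002, 0.248, 0],
    [-0.002, 0.248, 0],
    [-0.002, 0.248, 0],
    [0, 0, 0]
  ],
  "angular": [
    [-0.0019, 0, 0.02],
    [-0.0019, 0, 0.02],
    [-0.0019, 0, 0.02],
    [-0.0019, 0, 0.02],
    [-0.0019, 0, 0.02],
    [-0.0019, 0, 0.02],
    [-0.0019, 0, 0.02],
    [-0.0019, 0, 0.02],
    [-0.0019, 0, 0.02],
    [0, 0, 0]
  ]
}}

```text
clock: 29.85
position: [0.4689, -0.2241, 0.0877]
ee_rot: [-0.064, -3.047, -0.002]
force: [5.1, -2.4, -3.0]
width: 0.257
gripper_force: 60.0
```

```bash
python3 -c "
from h import *
T=st2()"
```

```text
ring [ 0.5926 -0.2293  0.0817] yaw -2.39 F e,n,z 5.25 -2.2 0.49 M [-0.509 -1.279  0.135] tqz 0.403 tilt 0.0014 t 29.85 g 60
```

Call:
{"name": "carry_out", "arguments": {
  "claw": [2, 2, 2, 2, 2, 2, 2],
  "delta_pos": [
    [-0.04, 0.248, 0],
    [-0.04, 0.248, 0],
    [-0.002, 0.248, 0],
    [-0.002, 0.248, 0],
    [-0.002, 0.248, 0],
    [0, 0, 0],
    [0, 0, 0]
  ],
  "angular": [
    [-0.0019, 0, 0.02],
    [-0.0019, 0, 0.02],
    [-0.0019, 0, 0.02],
    [-0.0019, 0, 0.02],
    [-0.0019, 0, 0.02],
    [0, 0, 0],
    [0, 0, 0]
  ]
}}

```text
clock: 30.55
position: [0.4701, -0.2117, 0.0875]
ee_rot: [-0.216, -3.039, -0.01]
force: [3.4, -2.2, 0.2]
width: 0.256
gripper_force: 60.0
```

```bash
python3 -c "
from h import *
T=st2()"
```

```text
ring [ 0.5926 -0.2292  0.0813] yaw -8.12 F e,n,z 3.67 -1.68 3.71 M [-0.704 -0.959  0.064] tqz 0.268 tilt 0.0002 t 30.55 g 60
```

Call:
{"name": "carry_out", "arguments": {
  "claw": [2, 2, 2, 2, 2, 2],
  "delta_pos": [
    [-0.03, 0.248, 0],
    [-0.002, 0.248, 0],
    [-0.002, 0.248, 0],
    [-0.002, 0.248, 0],
    [-0.002, 0.248, 0],
    [0, 0, 0]
  ],
  "angular": [
    [-0.0019, 0, 0.02],
    [-0.0019, 0, 0.02],
    [-0.0019, 0, 0.02],
    [-0.0019, 0, 0.02],
    [-0.0019, 0, 0.02],
    [0, 0, 0]
  ]
}}

```text
clock: 31.15
position: [0.4726, -0.1993, 0.0874]
ee_rot: [-0.37, -3.025, -0.018]
force: [0.8, -4.7, 0.3]
width: 0.257
gripper_force: 60.0
```

```bash
python3 -c "
from h import *
T=st2()"
```

```text
ring [ 0.5927 -0.2291  0.0812] yaw -13.94 F e,n,z 1.93 -4.32 3.79 M [-0.87  -0.532  0.012] tqz 0.539 tilt -0.0002 t 31.15 g 60
```

Call:
{"name": "carry_out", "arguments": {
  "claw": [2, 2, 2, 2, 2],
  "delta_pos": [
    [-0.002, 0.248, 0],
    [-0.002, 0.248, 0],
    [-0.002, 0.248, 0],
    [-0.002, 0.248, 0],
    [0, 0, 0]
  ],
  "angular": [
    [-0.0019, 0, 0.02],
    [-0.0019, 0, 0.02],
    [-0.0019, 0, 0.02],
    [-0.0019, 0, 0.02],
    [0, 0, 0]
  ]
}}

```text
clock: 31.65
position: [0.4754, -0.1897, 0.0874]
ee_rot: [-0.491, -3.008, -0.023]
force: [0.9, -3.7, 0.5]
width: 0.257
gripper_force: 60.0
```

```bash
python3 -c "
from h import *
T=st2()"
```

```text
ring [ 0.5928 -0.2291  0.0812] yaw -18.54 F e,n,z 1.98 -3.22 4.02 M [-0.856 -0.463 -0.006] tqz 0.386 tilt -0.0001 t 31.65 g 60
```

Call:
{"name": "carry_out", "arguments": {
  "claw": [2, 2, 2, 2, 2],
  "delta_pos": [
    [-0.002, 0.248, 0],
    [-0.002, 0.248, 0],
    [-0.002, 0.248, 0],
    [0, 0, 0],
    [0, 0, 0]
  ],
  "angular": [
    [-0.0019, 0, 0.02],
    [-0.0019, 0, 0.02],
    [-0.0019, 0, 0.02],
    [0, 0, 0],
    [0, 0, 0]
  ]
}}

```text
clock: 32.15
position: [0.478, -0.1828, 0.0874]
ee_rot: [-0.58, -2.993, -0.028]
force: [0.4, -3.3, -0.6]
width: 0.254
gripper_force: 60.0
```

```bash
python3 -c "
from h import *
T=st2()"
```

```text
ring [ 0.5928 -0.229   0.0812] yaw -21.93 F e,n,z 1.61 -2.86 2.85 M [-0.891 -0.435 -0.056] tqz 0.293 tilt -0.0 t 32.15 g 60
```

Call:
{"name": "carry_out", "arguments": {
  "claw": [2, 2, 2, 2, 2],
  "delta_pos": [
    [-0.002, 0.248, 0],
    [-0.002, 0.248, 0],
    [-0.002, 0.248, 0],
    [-0.002, 0.248, 0],
    [0, 0, 0]
  ],
  "angular": [
    [-0.0019, 0, 0.02],
    [-0.0019, 0, 0.02],
    [-0.0019, 0, 0.02],
    [-0.0019, 0, 0.02],
    [0, 0, 0]
  ]
}}

```text
clock: 32.65
position: [0.4821, -0.1737, 0.0874]
ee_rot: [-0.701, -2.967, -0.033]
force: [-0.1, -3.6, 0.4]
width: 0.252
gripper_force: 60.0
```

```bash
python3 -c "
from h import *
T=st2()"
```

```text
ring [ 0.5928 -0.2291  0.0812] yaw -26.59 F e,n,z 1.53 -3.26 3.91 M [-1.049 -0.341 -0.049] tqz 0.348 tilt 0.0001 t 32.65 g 60
```

Call:
{"name": "carry_out", "arguments": {
  "claw": [2, 2, 2, 2, 2],
  "delta_pos": [
    [-0.002, 0.248, 0],
    [-0.002, 0.248, 0],
    [-0.002, 0.248, 0],
    [0, 0, 0],
    [0, 0, 0]
  ],
  "angular": [
    [-0.0019, 0, 0.02],
    [-0.0019, 0, 0.02],
    [-0.0019, 0, 0.02],
    [0, 0, 0],
    [0, 0, 0]
  ]
}}

```text
clock: 33.15
position: [0.4854, -0.1677, 0.0874]
ee_rot: [-0.79, -2.945, -0.036]
force: [-1.2, -6.2, 0.5]
width: 0.253
gripper_force: 60.0
```

```bash
python3 -c "
from h import *
T=st2()"
```

```text
ring [ 0.5925 -0.2297  0.0812] yaw -30.04 F e,n,z 2.06 -5.94 3.96 M [-1.42  -0.107  0.297] tqz 1.021 tilt 0.0002 t 33.15 g 60
```

Call:
{"name": "carry_out", "arguments": {
  "claw": [2, 2, 2, 2, 2, 2],
  "delta_pos": [
    [-0.002, 0.158, 0],
    [-0.002, 0.158, 0],
    [-0.002, 0.158, 0],
    [-0.002, 0.158, 0],
    [-0.002, 0.158, 0],
    [0, 0, 0]
  ],
  "angular": [
    [-0.0019, 0, 0.02],
    [-0.0019, 0, 0.02],
    [-0.0019, 0, 0.02],
    [-0.0019, 0, 0.02],
    [-0.0019, 0, 0.02],
    [0, 0, 0]
  ]
}}

```text
clock: 33.75
position: [0.4896, -0.1611, 0.0873]
ee_rot: [-0.938, -2.903, -0.043]
force: [-1.4, -5.8, 0.5]
width: 0.258
gripper_force: 60.1
```

```bash
cat >> h.py <<'E'
def hq(L=.077):
    s=arm.observe(); V=pose(s)@np.linalg.inv(Wp(PIT)); h=(V@[-L,0,.0061,1])[:3]; F=s["force"]+[0,0,3.5]
    print("hinge",h.round(4),"tq hinge",(np.cross(V[:3,3]-h,F)+s["ft_torque"])[2].round(3))
E
python3 -c "
from h import *
T=st2();hq()"
```

```text
ring [ 0.59   -0.2335  0.0812] yaw -35.8 F e,n,z 2.28 -5.52 4.05 M [-1.548 -0.015  0.624] tqz 1.297 tilt 0.0001 t 33.75 g 60
hinge [ 0.5535 -0.2072  0.0812] tq hinge 1.049
```

Call:
{"name": "carry_out", "arguments": {
  "claw": [2, 2, 2, 2, 2, 2],
  "delta_pos": [
    [-0.002, 0.158, 0],
    [-0.002, 0.158, 0],
    [-0.002, 0.158, 0],
    [0, 0, 0],
    [0, 0, 0],
    [0, 0, 0]
  ],
  "angular": [
    [-0.0019, 0, 0.02],
    [-0.0019, 0, 0.02],
    [-0.0019, 0, 0.02],
    [0, 0, 0],
    [0, 0, 0],
    [0, 0, 0]
  ]
}}

```text
clock: 34.35
position: [0.4924, -0.1573, 0.0873]
ee_rot: [-1.024, -2.875, -0.047]
force: [-1.4, -6.2, -0.1]
width: 0.254
gripper_force: 60.1
```

```bash
python3 -c "
from h import *
T=st2();hq()"
```

```text
ring [ 0.5883 -0.2356  0.0812] yaw -39.21 F e,n,z 2.83 -5.64 3.37 M [-1.509  0.004  0.572] tqz 1.259 tilt 0.0001 t 34.35 g 60
hinge [ 0.5535 -0.2072  0.0812] tq hinge 1.006
```

Call:
{"name": "carry_out", "arguments": {
  "claw": [2, 2, 2, 2, 2, 2, 2, 2, 2, 2, 2],
  "delta_pos": [
    [0.002, -0.158, 0],
    [0.002, -0.158, 0],
    [0.002, -0.158, 0],
    [0.002, -0.158, 0],
    [0.002, -0.158, 0],
    [0.002, -0.158, 0],
    [0.002, -0.158, 0],
    [0.002, -0.158, 0],
    [0.002, -0.158, 0],
    [0, 0, 0],
    [0, 0, 0]
  ],
  "angular": [
    [0.0019, 0, -0.02],
    [0.0019, 0, -0.02],
    [0.0019, 0, -0.02],
    [0.0019, 0, -0.02],
    [0.0019, 0, -0.02],
    [0.0019, 0, -0.02],
    [0.0019, 0, -0.02],
    [0.0019, 0, -0.02],
    [0.0019, 0, -0.02],
    [0, 0, 0],
    [0, 0, 0]
  ]
}}

```text
clock: 35.45
position: [0.4847, -0.1687, 0.0875]
ee_rot: [-0.761, -2.953, -0.036]
force: [1.0, -4.2, -0.4]
width: 0.254
gripper_force: 60.1
```

```bash
python3 -c "
from h import *
T=st2();hq()"
```

```text
ring [ 0.5931 -0.2285  0.0813] yaw -28.9 F e,n,z 2.91 -3.24 3.11 M [-1.275 -0.566 -0.324] tqz 0.071 tilt 0.0006 t 35.45 g 60
hinge [ 0.5537 -0.2068  0.0813] tq hinge -0.074
```

Call:
{"name": "carry_out", "arguments": {
  "claw": [2, 2, 2, 2, 2, 2, 2],
  "delta_pos": [
    [-0.03, -0.28, 0],
    [0.002, -0.26, 0],
    [0.002, -0.248, 0],
    [0.002, -0.248, 0],
    [0.002, -0.248, 0],
    [0, 0, 0],
    [0, 0, 0]
  ],
  "angular": [
    [0.0019, 0, -0.02],
    [0.0019, 0, -0.02],
    [0.0019, 0, -0.02],
    [0.0019, 0, -0.02],
    [0.0019, 0, -0.02],
    [0, 0, 0],
    [0, 0, 0]
  ]
}}

```text
clock: 36.15
position: [0.4788, -0.1799, 0.0873]
ee_rot: [-0.61, -2.986, -0.029]
force: [0.2, -1.2, 0.3]
width: 0.258
gripper_force: 60.0
```

```bash
python3 -c "
from h import *
T=st2();hq()"
```

```text
ring [ 0.5927 -0.2284  0.0811] yaw -23.07 F e,n,z 0.61 -0.99 3.76 M [-0.467 -0.366 -0.075] tqz 0.046 tilt -0.0004 t 36.15 g 60
hinge [ 0.5513 -0.2108  0.0811] tq hinge 0.001
```

Call:
{"name": "carry_out", "arguments": {
  "claw": [2, 2, 2, 2, 2, 2],
  "delta_pos": [
    [0.02, 0, -0.2],
    [0.03, 0, -0.3],
    [0.03, 0, -0.3],
    [0.03, 0, -0.3],
    [0.03, 0, -0.3],
    [0, 0, 0]
  ],
  "angular": [
    [0, 0, 0],
    [0, 0, 0],
    [0, 0, 0],
    [0, 0, 0],
    [0, 0, 0],
    [0, 0, 0]
  ]
}}

```text
clock: 36.75
position: [0.4788, -0.1798, 0.1018]
ee_rot: [-0.609, -2.987, -0.03]
force: [0.3, -0.1, -4.0]
width: 0.256
gripper_force: 60.0
```

```bash
python3 -c "
from h import *
T=st2();hq()"
```

```text
ring [ 0.5927 -0.2283  0.0956] yaw -23.06 F e,n,z 0.33 0.08 -0.5 M [-0.027 -0.114  0.003] tqz -0.007 tilt -0.0002 t 36.75 g 60
hinge [ 0.5513 -0.2106  0.0956] tq hinge -0.004
```

Call:
{"name": "carry_out", "arguments": {
  "claw": [2, 2, 2, 2, 2, 2, 2],
  "delta_pos": [
    [0.05, 0, -0.5],
    [0.1, 0, -1.4],
    [0.14, 0, -1.5],
    [0.14, 0, -1.5],
    [0.14, 0, -1.5],
    [0.13, 0, -1.3],
    [0, 0, 0]
  ],
  "angular": [
    [0, 0, 0],
    [0, 0, 0],
    [0, 0, 0],
    [0, 0, 0],
    [0, 0, 0],
    [0, 0, 0],
    [0, 0, 0]
  ]
}}

```text
clock: 37.45
position: [0.4802, -0.1808, 0.1809]
ee_rot: [-0.611, -2.99, -0.029]
force: [-0.3, 0.8, -4.4]
width: 0.254
gripper_force: 60.0
```

```bash
python3 -c "
from h import *
T=st2()
V=lambda z:down([.4153,-.3203,z+.0061],np.radians(53.7))@Wp(PIT)
rows(T,V(.16),8); rows(V(.16),V(.012),8)
P=arm.get_image('scene')
v=T@np.linalg.inv(Wp(PIT)); print('pred ring',proj(P,(v@[-.122,0,.0061,1])[:3]),proj(P,(v@[-.077,0,.0061,1])[:3]))
for l in('ring','hinge'):
    for r in arm.place_of(l,P)[:1]: print(l,r['conf'],np.array(r['centre'])*[512,384])
"
```

```text
ring [ 0.5941 -0.2294  0.1751] yaw -23.09 F e,n,z -0.62 0.64 -0.91 M [-0.038 -0.08  -0.027] tqz -0.106 tilt 0.0034 t 37.45 g 60
8 rows: d(cm) [-0.126 -1.92   0.172] w [-0.0026  0.0004  0.0287]
8 rows: d(cm) [-0.175  0.     1.842] w [ 0.  0. -0.]
pred ring [233.04153987 156.84761903] [245.1115503  163.05891035]
ring 0.77 [234.496  154.7904]
hinge 0.95 [244.8896 164.0064]
```

Call:
{"name": "carry_out", "arguments": {
  "claw": [2, 2, 2, 2, 2, 2, 2, 2, 2, 2, 2, 2, 2, 2, 2, 2, 2],
  "delta_pos": [
    [-0.126, -1.92, 0.17],
    [-0.126, -1.92, 0.17],
    [-0.126, -1.92, 0.17],
    [-0.126, -1.92, 0.17],
    [-0.126, -1.92, 0.17],
    [-0.126, -1.92, 0.17],
    [-0.126, -1.92, 0.17],
    [-0.126, -1.92, 0.17],
    [0, 0, 0],
    [-0.2, 0, 2.1],
    [-0.2, 0, 2.1],
    [-0.2, 0, 2.1],
    [-0.2, 0, 2.1],
    [-0.2, 0, 2.1],
    [-0.2, 0, 2.1],
    [-0.1, 0, 1],
    [0, 0, 0]
  ],
  "angular": [
    [-0.0026, 0, 0.0287],
    [-0.0026, 0, 0.0287],
    [-0.0026, 0, 0.0287],
    [-0.0026, 0, 0.0287],
    [-0.0026, 0, 0.0287],
    [-0.0026, 0, 0.0287],
    [-0.0026, 0, 0.0287],
    [-0.0026, 0, 0.0287],
    [0, 0, 0],
    [0, 0, 0],
    [0, 0, 0],
    [0, 0, 0],
    [0, 0, 0],
    [0, 0, 0],
    [0, 0, 0],
    [0, 0, 0],
    [0, 0, 0]
  ]
}}

```text
clock: 39.3
position: [0.4121, -0.3179, 0.0264]
ee_rot: [-0.949, -2.896, -0.045]
force: [0.4, -0.3, -3.6]
width: 0.259
gripper_force: 60.0
```

```bash
python3 -c "
from h import *
T=st2(); print(T[:3,3])
V=lambda z:down([.4153,-.3203,z+.0061],np.radians(53.7))@Wp(PIT)
rows(T,V(.006),4)
"
```

```text
ring [ 0.5119 -0.3911  0.0198] yaw -36.27 F e,n,z 0.48 -0.01 -0.14 M [-0.054 -0.081 -0.002] tqz -0.001 tilt -0.0029 t 39.3 g 60
[ 0.41206875 -0.31789189  0.02636809]
4 rows: d(cm) [-0.09  -0.     0.348] w [-0.0003 -0.0007  0.0001]
```

Call:
{"name": "carry_out", "arguments": {
  "claw": [2, 2, 2, 2, 2, 2],
  "delta_pos": [
    [-0.08, 0, 0.4],
    [-0.08, 0, 0.4],
    [-0.08, 0, 0.4],
    [-0.02, 0, 0.2],
    [0, 0, 0.1],
    [0, 0, 0]
  ],
  "angular": [
    [0, 0, 0],
    [0, 0, 0],
    [0, 0, 0],
    [0, 0, 0],
    [0, 0, 0],
    [0, 0, 0]
  ]
}}

```text
clock: 39.9
position: [0.4137, -0.3196, 0.0126]
ee_rot: [-0.95, -2.899, -0.043]
force: [0.4, 0.9, -2.8]
width: 0.259
gripper_force: 60.0
```

```bash
python3 -c "
from h import *
T=st2()"
```

```text
ring [ 0.5135 -0.3929  0.0064] yaw -36.29 F e,n,z -0.27 0.97 0.75 M [-0.128 -0.029 -0.009] tqz -0.127 tilt 0.0002 t 39.9 g 60
```

Nearly down; a little lower to feel the mat, then open gradually.

Call:
{"name": "carry_out", "arguments": {
  "claw": [2, 2, 2, 2, 2],
  "delta_pos": [
    [-0.01, 0, 0.1],
    [-0.01, 0, 0.1],
    [0, 0, 0.05],
    [0, 0, 0],
    [0, 0, 0]
  ],
  "angular": [
    [0, 0, 0],
    [0, 0, 0],
    [0, 0, 0],
    [0, 0, 0],
    [0, 0, 0]
  ],
  "force": 10
}}

```text
clock: 40.4
position: [0.4137, -0.3196, 0.0101]
ee_rot: [-0.95, -2.899, -0.043]
force: [0.5, -0.0, -2.0]
width: 0.26
gripper_force: 10.0
```

```bash
python3 -c "
from h import *
T=st2()"
```

```text
ring [ 0.5135 -0.3929  0.004 ] yaw -36.3 F e,n,z 0.42 0.27 1.5 M [ 0.009 -0.038  0.025] tqz -0.008 tilt 0.0004 t 40.4 g 10
```

Call:
{"name": "carry_out", "arguments": {
  "claw": [3, 4.5, 6, 8, 9, 9, 9, 9, 9, 9, 9, 9, 9, 9],
  "delta_pos": [
    [0, 0, 0],
    [0, 0, 0],
    [0, 0, 0],
    [0, 0, 0],
    [0, 0, 0],
    [0, 0, 0],
    [0, 0, 0],
    [0, 0, 0],
    [0, 0, -2],
    [0, 0, -4],
    [0, 0, -4],
    [0, 0, -4],
    [0, 0, -4],
    [0, 0, 0]
  ],
  "angular": [
    [0, 0, 0],
    [0, 0, 0],
    [0, 0, 0],
    [0, 0, 0],
    [0, 0, 0],
    [0, 0, 0],
    [0, 0, 0],
    [0, 0, 0],
    [0, 0, 0],
    [0, 0, 0],
    [0, 0, 0],
    [0, 0, 0],
    [0, 0, 0],
    [0, 0, 0]
  ]
}}

```text
clock: 41.8
position: [0.4297, -0.3319, 0.1941]
ee_rot: [-0.953, -2.907, -0.041]
force: [0.0, -0.5, -0.9]
width: 0.977
gripper_force: 0.0
```

Run:
```python
from h import *
T=st2(0); o=[]
for n in("wrist","scene"):
    P=arm.get_image(n); img=cv2.cvtColor(P["frame"],cv2.COLOR_RGB2BGR)
    for l in("torque_wrench","hinge","ring","collet_a","mallet","bore_bar"):
        for r in arm.place_of(l,P)[:1]: print(n,l,round(r["conf"],2),at(P,r["centre"],0 if l[-1] in"atr" and l[0] in"cmb" else .004).round(4))
    o.append(cv2.resize(img[140:300,180:393],(400,300)) if n=="scene" else cv2.resize(img,(400,300)))
cv2.imwrite("pics/k.png",np.hstack(o))
```

```text
ring [ 0.5272 -0.4036  0.1775] yaw -36.31 F e,n,z 0.06 -0.37 2.62 M [-0.11  -0.158  0.036] tqz 0.08 tilt -0.0864 t 41.8 g 0
wrist torque_wrench 0.61 [ 0.4048 -0.3144  0.004 ]
wrist hinge 0.59 [ 0.4795 -0.3607  0.004 ]
wrist ring 0.74 [ 0.5152 -0.3936  0.004 ]
wrist mallet 0.56 [ 0.5166 -0.552   0.    ]
wrist bore_bar 0.83 [ 0.4102 -0.0832  0.    ]
scene torque_wrench 0.6 [ 0.4052 -0.3197  0.004 ]
scene hinge 0.86 [ 0.4875 -0.3818  0.004 ]
scene ring 0.73 [ 0.5077 -0.3988  0.004 ]
scene collet_a 0.57 [0.4906 0.0298 0.    ]
scene mallet 0.95 [ 0.5    -0.5434  0.    ]
scene bore_bar 0.85 [ 0.4124 -0.0893  0.    ]
```

View pics/k.png

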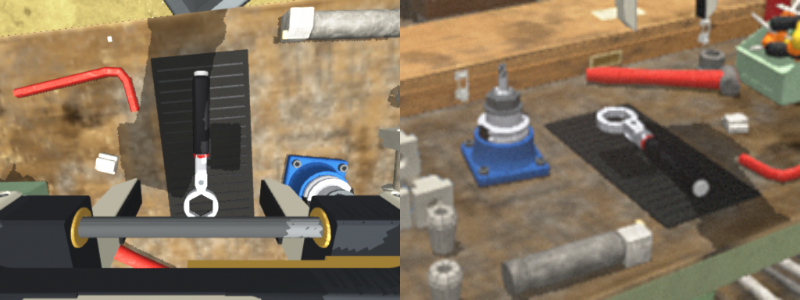

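The picture shows the wrench lying flat and straight on its mat: ring at (200,205), grip end at (202,72) in the left half. The gripper is clear of it, and the other loose things are in their places. I am handing the job in.

```bash
python3 -c "
from cell import arm
print(arm.sign_off())"
```

```text
the job is handed in; nothing more can be done
None
```

The job is handed in, with no verdict returned: the nut felt tight and the hinge broke over at an estimated 0.17 rad by the arm's readings, the wrench sprang straight and lies flat on its mat, and the ring seated only on the second try (on the first it sat on top of the nut, pressing lightly, and tipped in the grip).

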